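# Pack the keyed hose couplings and seal vials into their kit case

### The arm

A 7-joint arm with a two-finger parallel gripper is mounted at the origin on the work surface. World frame = base frame: x ahead of the robot, y to its left, z up, the work surface at z = 0. Lengths are in m, angles in degrees, forces in N, time in s.
With the tool pointing down it reaches from about 0.425 to 0.875 m from the base axis. Payload 9.9 kg.
Tool frame: the origin (TCP) lies at the very end of the fingers, on their centre line; the grasp point (between the pads) lies 19 mm behind it; z points along the fingers, y is the direction in which the jaws open and shut (so a half turn about z gives the same grasp; the last joint's range is limited). The gripper opens to 85 mm and grips with 20 to 120 N. Pads are 22 mm wide; open, the fingers measure 114 mm over their backs; the gripper's body (76 mm by 85 mm) begins 54 mm behind the grasp point. The pads swing forward as they close: fully open they stand 13 mm farther back than shut.
Start: joints at [-70.348, 32.985, 1.427, 82.34, -0.859, 64.687, -3.237], TCP at [0.279, 0.614, 0.231] pointing down, gripper open.
Joint ranges: [-157.87, 157.87], [-19.46, 123.44], [-87.15, 90], [11.01, 140.99], [-62.26, 242.26], [9.8, 113.94], [-161.44, 161.44]. Speed limits (degrees/s): [127.2, 127.2, 172.46, 172.46, 180, 180, 180].

### API

Orientations are given as a 3x3 rotation matrix whose columns are the frame's x, y, z axes.
In Python, from workcell import robot gives the robot as it stands.
- The arm moves only by the shell command python3 -m handwheel 'ROWS' [FORCE]. ROWS is JSON, one flat list of numbers, 7 for each row, row after row: the shift along the tool's x, y, z in m, then the turn, a rotation vector about the tool's x, y, z in rad, then the closure, from 0 (fully open) to 1 (shut). In form: [dx, dy, dz, rx, ry, rz, grip, dx, dy, dz, rx, ry, rz, grip, ...]. A call has 1 to 12 rows; each row is the pose to reach, as a shift and turn from the pose measured when the call began, along the tool's axes at that moment; what a row does not reach only later rows make up. A row lasts 1/10 s, in which the tool goes at most 50 mm and 8.59 degrees, less where a joint would pass 70% of its speed; a pose out of reach is approached as far as the arm can. A call with a gripper value outside its range is refused whole. The fingers move at their own pace and stop on an object; FORCE is the grip in N (left out, the last holds). Time passes only in rows, so rows that repeat a pose let the fingers close. It gives the time, the measured TCP pose, the force and the opening at its end, in the units of the state.
- robot.get_state(): the state, without advancing time (a new reading comes with each control period).
- robot.read_camera(name): name is "scene" or "top"; returns (picture, depth): 420x560x3 uint8, red, green, blue; 420x560 float32, m along the optical axis (not along the pixel's ray), 0 where there is no reading.
- robot.calibration(name): a dict with "camera_matrix" (3x3 intrinsics, pixels), "world_from_camera" (4x4, takes a point from camera to world coordinates). Camera axes: x right, y up, looking along -z (the intrinsics and any distortion apply to the point x, -y, -z); pixel columns grow to the right and rows downward; lengths in m; the calibration is good to about 2 mm. A picture is of the moment at which its call begins. calibration takes no time and is no camera call.
- robot.sign_off(): hands the job in, once; it reports no verdict.
The state is a dict: "time_s": time; "qpos": joint angles; "qvel": joint speeds; "effort": joint torques, N m; "tool_pos": TCP position; "eef_rot": TCP orientation; "wrist_force": force on the tool from outside, world axes, zero at the start; "ft_torque": the same for the moment, N m; "finger_gap": opening from 0.0 (shut) to 1.0 (fully open).
Only numpy, scipy, OpenCV 4.12 (cv2) and the standard library are available. Lean on these libraries where they do the work, as an engineer would, in place of code of your own. Each camera call takes 0.05 s, during which the arm holds its last target.

### The job

Open the lid of the kit case until it rests back on its stop, then put every coupling that is on the bench into the nest of its own colour, turned so that its key drops into the notch and it stands fully home on the nest's floor, and move both seal vials from the white rack into the two holes of the grey block in the case, fully down. When all are in, lower the lid gently by its tab until the case is shut (do not let it slam), and leave the other things on the bench where they are.

Things in the scene. Friction and masses are not known exactly. Their poses are not given: they have to be found in the camera images.
- case: Brown steel kit case fixed to the bench, 155 mm (its x) by 368 mm (its y), 75 mm high, walls and floor 5 mm thick. Origin: centre of its underside; x points from the front (tab side) to the hinge side, z up. On its floor, in one row along y: four round nests 68 mm apart and, at the +y end, a grey block with two vial holes.
- lid (a joint): Lid angle in rad: 0 shut, 1.75 fully open against its stop. The lid turns freely (0.3 kg), falls shut when let go below about 1.5 rad, and rests on its stop when let go beyond 1.65 rad.
- case_hinge (a point): Middle of the lid's hinge line: on the far (+x) rim of the case, 75 mm above its underside. The hinge line runs along the case's y.
- lid_tab (a point): Grip point of the yellow pull tab on the lid's front edge, 183 mm from the hinge line, 5 mm above the lid's underside. Tab: 26 mm wide along the case's y, 10 mm thick, sticking out 42 mm from the edge in the lid's plane; the point is 28 mm out from the edge. Held by its two sides, 26 mm apart, it pivots between the fingers as the lid swings; it stands up when the lid is open.
- coupling_red_mid (a point): Loose steel coupling marked red (may be absent), 0.22 kg, 60 mm tall, upright. Foot 40 mm across, 14 mm high, with one red key, 8 mm wide and 14 mm high, out to 28 mm from the axis; above it a plain round neck 24 mm across. Point: on the axis, 30 mm above the underside; x along the key, z up. Grip the neck 40 mm or more above the underside so that fingertips clear the foot.
- coupling_blue_mid (a point): Loose steel coupling marked blue (may be absent), 0.22 kg, 60 mm tall, upright. Foot 40 mm across, 14 mm high, with one blue key, 8 mm wide and 14 mm high, out to 28 mm from the axis; above it a plain round neck 24 mm across. Point: on the axis, 30 mm above the underside; x along the key, z up. Grip the neck 40 mm or more above the underside so that fingertips clear the foot.
- coupling_yellow_mid (a point): Loose steel coupling marked yellow (may be absent), 0.22 kg, 60 mm tall, upright. Foot 40 mm across, 14 mm high, with one yellow key, 8 mm wide and 14 mm high, out to 28 mm from the axis; above it a plain round neck 24 mm across. Point: on the axis, 30 mm above the underside; x along the key, z up. Grip the neck 40 mm or more above the underside so that fingertips clear the foot.
- coupling_green_mid (a point): Loose steel coupling marked green (may be absent), 0.22 kg, 60 mm tall, upright. Foot 40 mm across, 14 mm high, with one green key, 8 mm wide and 14 mm high, out to 28 mm from the axis; above it a plain round neck 24 mm across. Point: on the axis, 30 mm above the underside; x along the key, z up. Grip the neck 40 mm or more above the underside so that fingertips clear the foot.
- nest_red_seat (a point): Nest for the red coupling: fixed black eight-sided cup on a red disc, in the case. Pocket 45 mm across, 12 mm deep, 57 mm outside; a notch 13 mm wide cuts through its wall. Point: centre of the pocket floor, 8 mm above the case's underside; x out through the notch, z up. A coupling goes down only with its key in the notch; else it rides on the rim, 12 mm too high.
- nest_blue_seat (a point): Nest for the blue coupling: fixed black eight-sided cup on a blue disc, in the case. Pocket 45 mm across, 12 mm deep, 57 mm outside; a notch 13 mm wide cuts through its wall. Point: centre of the pocket floor, 8 mm above the case's underside; x out through the notch, z up. A coupling goes down only with its key in the notch; else it rides on the rim, 12 mm too high.
- nest_yellow_seat (a point): Nest for the yellow coupling: fixed black eight-sided cup on a yellow disc, in the case. Pocket 45 mm across, 12 mm deep, 57 mm outside; a notch 13 mm wide cuts through its wall. Point: centre of the pocket floor, 8 mm above the case's underside; x out through the notch, z up. A coupling goes down only with its key in the notch; else it rides on the rim, 12 mm too high.
- nest_green_seat (a point): Nest for the green coupling: fixed black eight-sided cup on a green disc, in the case. Pocket 45 mm across, 12 mm deep, 57 mm outside; a notch 13 mm wide cuts through its wall. Point: centre of the pocket floor, 8 mm above the case's underside; x out through the notch, z up. A coupling goes down only with its key in the notch; else it rides on the rim, 12 mm too high.
- vial0_mid (a point): Closed amber seal vial with a white cap, a plain cylinder 18 mm across, 60 mm tall, 40 g, standing in a hole of the white rack at first with 35 mm showing. Point: on the axis, half-way up (30 mm above its underside). Grip it about 46 mm above its underside so that the fingertips clear the rack and the block.
- vial1_mid (a point): Closed amber seal vial with a white cap, a plain cylinder 18 mm across, 60 mm tall, 40 g, standing in a hole of the white rack at first with 35 mm showing. Point: on the axis, half-way up (30 mm above its underside). Grip it about 46 mm above its underside so that the fingertips clear the rack and the block.
- vial_block_hole0 (a point): Centre of the mouth of a round vial hole, 21 mm across and 25 mm deep, in the fixed grey block in the case (block 90 mm by 50 mm along the case's x and y, 30 mm high, top 35 mm above the case's underside; holes 45 mm apart along the case's x, both at its +y end). Either vial may go in either hole. z up, x as the case's x.
- vial_block_hole1 (a point): Centre of the mouth of a round vial hole, 21 mm across and 25 mm deep, in the fixed grey block in the case (block 90 mm by 50 mm along the case's x and y, 30 mm high, top 35 mm above the case's underside; holes 45 mm apart along the case's x, both at its +y end). Either vial may go in either hole. z up, x as the case's x.
- vial_rack: Fixed white vial rack on the bench, 110 mm (its x) by 50 mm, 30 mm high, two holes 56 mm apart along its x, 25 mm deep. Origin: centre of its underside.
- nipple: Bystander, to be left alone: brass hexagon nipple, 40 mm tall. Origin at its underside's centre (of long tools: about mid-length).
- compound_jar: Bystander, to be left alone: white jar with black cap, 64 mm across, 70 mm tall. Origin at its underside's centre (of long tools: about mid-length).
- spanner: Bystander, to be left alone: spanner, 190 mm long. Origin at its underside's centre (of long tools: about mid-length).
- driver: Bystander, to be left alone: screwdriver, 190 mm long. Origin at its underside's centre (of long tools: about mid-length).
- tape_roll: Bystander, to be left alone: black tape roll, 84 mm across, 24 mm high. Origin at its underside's centre (of long tools: about mid-length).
- hex_plug: Bystander, to be left alone: steel hexagon plug, 32 mm across, 30 mm tall. Origin at its underside's centre (of long tools: about mid-length).

How it is judged (in metres and radians):
On the way, in this order (a step that is already met when the one before it is completed fails the run):
1. the lid is open and rests on its stop (value of joint lid above 1.65 rad), for 0.2 s.
2. every coupling is home in the nest of its colour, key in notch, and both vials are down in the block, with the lid still open (horizontal distance between coupling_red_mid and nest_red_seat below 0.006 m and z of coupling_red_mid in the frame of nest_red_seat below 0.034 m and angle between each of coupling_red_mid, coupling_blue_mid, coupling_yellow_mid, coupling_green_mid's own z axis and vertical below 0.1 rad and angle between the x axis of coupling_red_mid and the x axis of nest_red_seat, either way round below 0.25 rad and horizontal distance between coupling_blue_mid and nest_blue_seat below 0.006 m and z of coupling_blue_mid in the frame of nest_blue_seat below 0.034 m and angle between the x axis of coupling_blue_mid and the x axis of nest_blue_seat, either way round below 0.25 rad and horizontal distance between coupling_yellow_mid and nest_yellow_seat below 0.006 m and z of coupling_yellow_mid in the frame of nest_yellow_seat below 0.034 m and angle between the x axis of coupling_yellow_mid and the x axis of nest_yellow_seat, either way round below 0.25 rad and horizontal distance between coupling_green_mid and nest_green_seat below 0.006 m and z of coupling_green_mid in the frame of nest_green_seat below 0.034 m and angle between the x axis of coupling_green_mid and the x axis of nest_green_seat, either way round below 0.25 rad and ((horizontal distance between vial0_mid and vial_block_hole0 below 0.008 m and z of vial0_mid in the frame of vial_block_hole0 below 0.009 m and angle between vial0_mid's own z axis and vertical below 0.2 rad) or (horizontal distance between vial0_mid and vial_block_hole1 below 0.008 m and z of vial0_mid in the frame of vial_block_hole1 below 0.009 m and angle between vial0_mid's own z axis and vertical below 0.2 rad)) and ((horizontal distance between vial1_mid and vial_block_hole0 below 0.008 m and z of vial1_mid in the frame of vial_block_hole0 below 0.009 m and angle between vial1_mid's own z axis and vertical below 0.2 rad) or (horizontal distance between vial1_mid and vial_block_hole1 below 0.008 m and z of vial1_mid in the frame of vial_block_hole1 below 0.009 m and angle between vial1_mid's own z axis and vertical below 0.2 rad)) and value of joint lid above 1.5 rad), for 0.2 s.
At the end, for the whole second after the job is handed in: Each coupling home in its colour's nest: within 6 mm of the axis, middle under 34 mm above the floor (home: 30), tilt under 0.1 rad, key within 0.25 rad of the notch. Both vials in the grey block: within 8 mm, middle under 9 mm above the mouth (home: 5), tilt under 0.2 rad. Lid below 0.04 rad (horizontal distance between coupling_red_mid and nest_red_seat below 0.006 m and z of coupling_red_mid in the frame of nest_red_seat below 0.034 m and angle between each of coupling_red_mid, coupling_blue_mid, coupling_yellow_mid, coupling_green_mid's own z axis and vertical below 0.1 rad and angle between the x axis of coupling_red_mid and the x axis of nest_red_seat, either way round below 0.25 rad and horizontal distance between coupling_blue_mid and nest_blue_seat below 0.006 m and z of coupling_blue_mid in the frame of nest_blue_seat below 0.034 m and angle between the x axis of coupling_blue_mid and the x axis of nest_blue_seat, either way round below 0.25 rad and horizontal distance between coupling_yellow_mid and nest_yellow_seat below 0.006 m and z of coupling_yellow_mid in the frame of nest_yellow_seat below 0.034 m and angle between the x axis of coupling_yellow_mid and the x axis of nest_yellow_seat, either way round below 0.25 rad and horizontal distance between coupling_green_mid and nest_green_seat below 0.006 m and z of coupling_green_mid in the frame of nest_green_seat below 0.034 m and angle between the x axis of coupling_green_mid and the x axis of nest_green_seat, either way round below 0.25 rad and ((horizontal distance between vial0_mid and vial_block_hole0 below 0.008 m and z of vial0_mid in the frame of vial_block_hole0 below 0.009 m and angle between vial0_mid's own z axis and vertical below 0.2 rad) or (horizontal distance between vial0_mid and vial_block_hole1 below 0.008 m and z of vial0_mid in the frame of vial_block_hole1 below 0.009 m and angle between vial0_mid's own z axis and vertical below 0.2 rad)) and ((horizontal distance between vial1_mid and vial_block_hole0 below 0.008 m and z of vial1_mid in the frame of vial_block_hole0 below 0.009 m and angle between vial1_mid's own z axis and vertical below 0.2 rad) or (horizontal distance between vial1_mid and vial_block_hole1 below 0.008 m and z of vial1_mid in the frame of vial_block_hole1 below 0.009 m and angle between vial1_mid's own z axis and vertical below 0.2 rad)) and value of joint lid below 0.04 rad); the robot touches nothing.
It fails at once if the lid slams shut (turns faster than 3.5 rad/s within the last 0.15 rad) (value of joint lid below 0.15 rad and velocity of joint lid below -3.5 rad/s).
It fails at once if a bystander is moved by more than 50 mm (distance of any of nipple, compound_jar, spanner, driver, tape_roll, hex_plug from where it was at the start of the episode above 0.05 m).
Of coupling_red, coupling_blue, coupling_yellow, coupling_green only 2 to 4 are there at a start; the rules pass over those that are not, and their reading is None.
At some moment in a run one of coupling_red, coupling_blue, coupling_yellow, coupling_green may be knocked a few centimetres aside while the robot is not near it.
It also fails if it takes over 210 s, if anything falls off the work surface, if the arm or the gripper's body presses on something with over 40 N, if the wrist force passes 120 N, or if a joint passes its speed limit or range.

## Working session

There is one attempt and no reset: what is moved stays moved. The work goes in short steps, Python scripts to look and compute and a shell command to move; the robot and the scene stay as the last step left them, time stands still between calls to the robot, and variables do not carry over. Pictures are saved under pics/ and viewed, and the job is handed in when it is done.

```bash
ls; mkdir -p pics; cat > h.py <<'E'
import numpy as np, cv2
from workcell import robot
def snap(name,tag):
    im,d=robot.read_camera(name); cv2.imwrite(f'pics/{tag}.png',im[:,:,::-1]); np.savez(f'{tag}.npz',im=im,d=d); return im,d
def cal(name):
    c=robot.calibration(name); return np.array(c['camera_matrix']),np.array(c['world_from_camera']),c
def ray(name,u,v):
    K,T,c=cal(name)
    p=np.array([(u-K[0,2])/K[0,0],-(v-K[1,2])/K[1,1],-1.0]); return T[:3,3],T[:3,:3]@p
def onplane(name,u,v,z):
    o,d=ray(name,u,v); return o+d*(z-o[2])/d[2]
def proj(name,P):
    K,T,c=cal(name); q=T[:3,:3].T@(np.array(P)-T[:3,3]); return K[0,2]+K[0,0]*q[0]/-q[2], K[1,2]+K[1,1]*-q[1]/-q[2]
def dep(name,u,v,d):
    o,r=ray(name,u,v); return o+r*d
E
python3 - <<'E'
from h import *
np.set_printoptions(precision=4,suppress=True)
for n in('scene','top'):
    im,d=snap(n,n+'0'); K,T,c=cal(n); print(n,c.keys(),K,T)
s=robot.get_state(); print(s)
E
```

```text
pics
scene dict_keys(['camera_matrix', 'world_from_camera']) [[489.1286   0.     279.0404]
 [  0.     489.1286 211.8037]
 [  0.       0.       1.    ]] [[ 0.7801 -0.4655  0.4181  1.082 ]
 [ 0.6256  0.5712 -0.5313 -0.697 ]
 [ 0.0085  0.676   0.7368  1.0059]
 [ 0.      0.      0.      1.    ]]
top dict_keys(['camera_matrix', 'world_from_camera']) [[390.113    0.     278.2525]
 [  0.     390.113  205.8799]
 [  0.       0.       1.    ]] [[ 0.0235  0.9923 -0.1219  0.4377]
 [-0.9993  0.0197 -0.0326 -0.0505]
 [-0.03    0.1226  0.992   0.9524]
 [ 0.      0.      0.      1.    ]]
{'time_s': 0.1, 'qpos': array([-70.3474,  33.0287,   1.4238,  82.381 ,  -0.8585,  64.688 ,
        -3.2381]), 'qvel': array([-0.0882, -0.0373,  0.0249, -0.1638, -0.061 , -0.0719, -0.0614]), 'effort': array([  0.0058, -76.731 ,   2.2573, -28.6607,   0.0157,   0.0086,
         0.    ]), 'tool_pos': array([0.2793, 0.6141, 0.2305]), 'eef_rot': array([[-0.9103,  0.4139, -0.0005],
       [ 0.4139,  0.9103, -0.0014],
       [-0.0001, -0.0015, -1.    ]]), 'wrist_force': array([0.2709, 0.5368, 0.1062]), 'ft_torque': array([-0.0074,  0.0368,  0.0198]), 'finger_gap': 0.9962929701917017}
```

View pics/scene0.png

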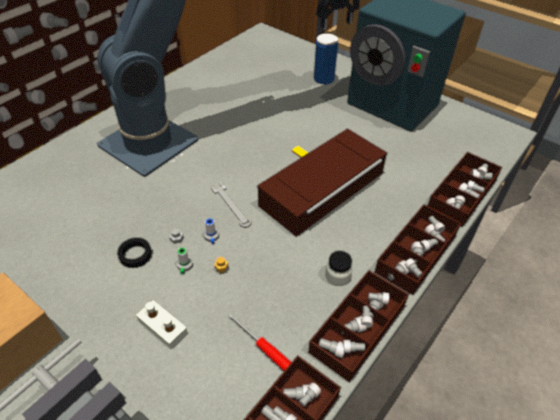

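View pics/top0.png

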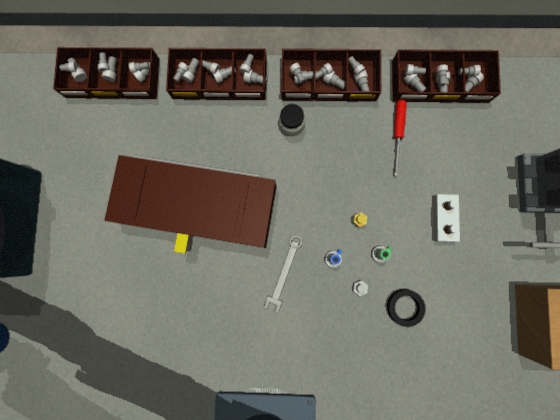

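The top view shows the shut case centred near (190,200) with its tab at (182,243), the blue coupling at (334,258), green at (382,254), and the rack at (448,218). The nipple is at (360,220) and the hex plug at (361,288). Only blue and green couplings are present. Next I measure.

```bash
python3 - <<'E'
from h import *
im=np.load('top0.npz')['im'];d=np.load('top0.npz')['d']
c=im[190:320,310:470]; cv2.imwrite('pics/topcrop0.png',cv2.resize(c,None,fx=5,fy=4.6,interpolation=cv2.INTER_CUBIC)[:600,:800,::-1])
c=im[145:265,95:290]; cv2.imwrite('pics/topcase0.png',cv2.resize(c,None,fx=4,fy=4,interpolation=cv2.INTER_CUBIC)[:,:,::-1])
np.set_printoptions(precision=4,suppress=True)
hsv=cv2.cvtColor(im,cv2.COLOR_RGB2HSV)
def comps(name,m,zs,amin=8):
    n,l,s,cen=cv2.connectedComponentsWithStats(m.astype(np.uint8))
    for i in range(1,n):
        if s[i,4]>=amin: print(name,cen[i],s[i],[onplane('top',*cen[i],z)[:2] for z in zs])
H,S,V=hsv[...,0],hsv[...,1],hsv[...,2]
comps('yellow',(H>22)&(H<35)&(S>180)&(V>120),[.075,.08,.085])
comps('blue',(H>105)&(H<130)&(S>120)&(V>80),[.014,.06])
comps('green',(H>50)&(H<75)&(S>120)&(V>60),[.014,.06])
for p in[(334,258),(382,254),(182,243),(448,206),(448,230),(190,200),(292,115),(300,350)]: print(p,dep('top',*p,d[p[1],p[0]]))
E
```

```text
yellow [445.     95.375] [443  95   5   2   8] [array([ 0.8112, -0.4022]), array([ 0.8091, -0.4002]), array([ 0.807 , -0.3982])]
yellow [181.0465 242.4605] [174 233  15  20 215] [array([0.4579, 0.196 ]), array([0.4578, 0.1946]), array([0.4577, 0.1932])]
blue [338.8 251.2] [337 249   5   5  15] [array([ 0.4472, -0.1663]), array([ 0.4467, -0.1606])]
blue [335.234  259.1064] [331 255   9   9  47] [array([ 0.4284, -0.1579]), array([ 0.4288, -0.1527])]
green [388.75 248.  ] [387 247   4   3   8] [array([ 0.4575, -0.2842]), array([ 0.4565, -0.2728])]
green [385.     253.6667] [381 250   9   9  39] [array([ 0.4439, -0.2753]), array([ 0.4436, -0.2643])]
(334, 258) [ 0.4312 -0.1498  0.0608]
(382, 254) [ 0.4427 -0.2576  0.0598]
(182, 243) [0.4566 0.1915 0.0832]
(448, 206) [ 0.5561 -0.4117  0.0497]
(448, 230) [ 0.5007 -0.4097  0.0507]
(190, 200) [0.5542 0.1789 0.0814]
(292, 115) [ 0.7626 -0.0486  0.0669]
(300, 350) [ 0.2143 -0.0783 -0.0014]
```

View pics/topcrop0.png

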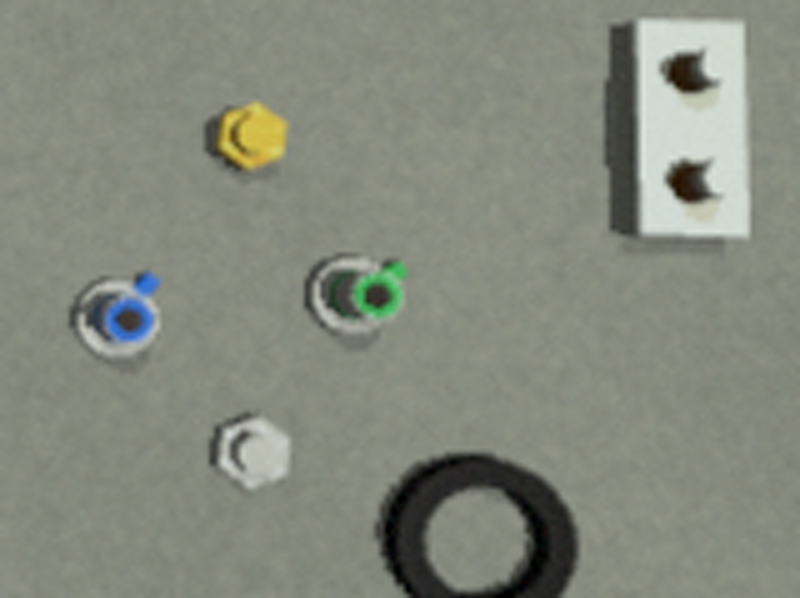

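View pics/topcase0.png

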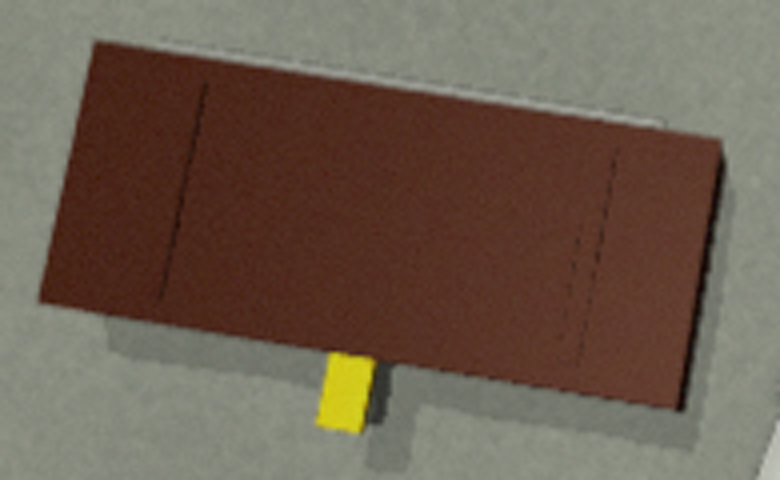

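```bash
python3 - <<'E'
from h import *
np.set_printoptions(precision=4,suppress=True)
d=np.load('top0.npz')['d'];im=np.load('top0.npz')['im']
C=[(95,40),(722,140),(680,410),(38,303)]
W=[onplane('top',95+a/4-.375,145+b/4-.375,.081) for a,b in C]
for w in W: print(w)
W=np.array(W)
print(np.linalg.norm(W[0]-W[1]),np.linalg.norm(W[2]-W[3]),np.linalg.norm(W[0]-W[3]),np.linalg.norm(W[1]-W[2]))
ey=(W[0]-W[1]+W[3]-W[2])[:2];print('yaw of y axis-90',np.degrees(np.arctan2(ey[1],ey[0]))-90); ex=(W[0]-W[3]+W[1]-W[2])[:2];print('yaw x',np.degrees(np.arctan2(ex[1],ex[0])))
print('centre',W.mean(0))
for p in[(120,170),(200,180),(250,190),(240,220),(130,210),(180,200),(181,238),(181,246)]: print(p,dep('top',*p,np.median(d[p[1]-1:p[1]+2,p[0]-1:p[0]+2])))
# tab
for p in[(181,236),(181,249)]: print('tab',onplane('top',*p,.085))
# couplings key dirs
for n,top,key in[('blue',(335.2,259.1),(338.8,251.2)),('green',(385,253.7),(388.75,248))]:
    t=onplane('top',*top,.06);k=onplane('top',*key,.014);print(n,t,k,np.linalg.norm(k-t),np.degrees(np.arctan2(k[1]-t[1],k[0]-t[0])))
# scene view
im2=np.load('scene0.npz')['im'];hsv=cv2.cvtColor(im2,cv2.COLOR_RGB2HSV);H,S,V=hsv[...,0],hsv[...,1],hsv[...,2]
for nm,m in[('yellow',(H>22)&(H<35)&(S>180)&(V>120)),('blue',(H>105)&(H<130)&(S>120)&(V>80)),('green',(H>50)&(H<75)&(S>120)&(V>60))]:
    n,l,s,cen=cv2.connectedComponentsWithStats(m.astype(np.uint8))
    for i in range(1,n):
        if s[i,4]>=6: print(nm,cen[i],s[i],[onplane('scene',*cen[i],z)[:2] for z in(.014,.06,.085)])
cv2.imwrite('pics/scrop.png',cv2.resize(im2[195:345,110:270],None,fx=4,fy=4,interpolation=cv2.INTER_CUBIC)[:,:,::-1])
E
```

```text
[0.6571 0.3517 0.081 ]
[ 0.6047 -0.0133  0.081 ]
[0.4517 0.0064 0.081 ]
[0.5037 0.3731 0.081 ]
0.36874525421006493 0.37044767901324077 0.15483942585430308 0.15422408781409777
yaw of y axis-90 -8.121394185167844
yaw x -7.63114874738338
centre [0.5543 0.1795 0.081 ]
(120, 170) [0.6204 0.3442 0.0833]
(200, 180) [0.6002 0.1577 0.0838]
(250, 190) [0.5794 0.0429 0.0834]
(240, 220) [0.5107 0.0629 0.0854]
(130, 210) [0.5285 0.3148 0.0823]
(180, 200) [0.5534 0.2011 0.0839]
(181, 238) [0.4676 0.1937 0.0855]
(181, 246) [0.4498 0.1928 0.0853]
tab [0.4721 0.1941 0.085 ]
tab [0.4432 0.1925 0.085 ]
blue [ 0.4288 -0.1526  0.06  ] [ 0.4472 -0.1663  0.014 ] 0.05139187360697925 -36.67681908711708
green [ 0.4436 -0.2643  0.06  ] [ 0.4575 -0.2842  0.014 ] 0.05205336382596076 -55.088207150527914
yellow [299.5222 151.4778] [293 147  15  10  90] [array([0.4095, 0.2568]), array([0.4407, 0.2125]), array([0.4576, 0.1885])]
blue [320.4091  45.0909] [316  42  10   6  22] [array([0.0802, 0.8308]), array([0.1267, 0.76  ]), array([0.1519, 0.7215])]
blue [209.1481 221.1111] [206 219   7   5  27] [array([ 0.3942, -0.1276]), array([ 0.4261, -0.154 ]), array([ 0.4435, -0.1683])]
blue [212.2308 240.0769] [211 238   4   5  13] [array([ 0.4467, -0.17  ]), array([ 0.4762, -0.1944]), array([ 0.4922, -0.2077])]
green [417.5385  57.4769] [413  53  10  10  65] [array([0.4271, 0.9945]), array([0.4575, 0.9161]), array([0.474 , 0.8735])]
green [181.4  250.64] [178 248   7   6  25] [array([ 0.4099, -0.2449]), array([ 0.4411, -0.2658]), array([ 0.458 , -0.2772])]
green [181.8571 270.2143] [180 268   4   5  14] [array([ 0.4555, -0.2868]), array([ 0.4846, -0.3058]), array([ 0.5004, -0.3161])]
```

View pics/scrop.png

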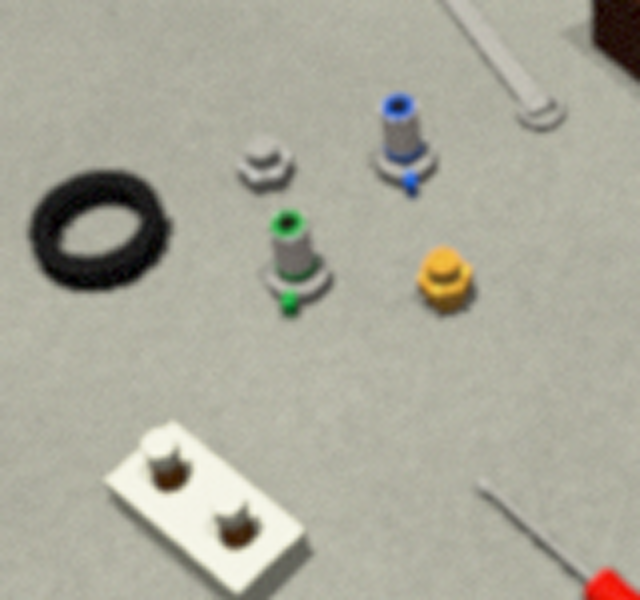

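```bash
cat >> h.py <<'E'
from scipy.spatial.transform import Rotation as Ro
def Rdown(a):
    c,s=np.cos(np.radians(a)),np.sin(np.radians(a)); return np.array([[-s,c,0],[c,s,0],[0,0,-1.]])
def goal(p,a,s=None):
    s=s or robot.get_state(); R0=np.array(s['eef_rot']);p0=np.array(s['tool_pos'])
    d=R0.T@(np.array(p)-p0); r=Ro.from_matrix(R0.T@Rdown(a)).as_rotvec(); print('row',np.round(d,4),np.round(r,4))
def st():
    s=robot.get_state(); R=np.array(s['eef_rot']); print('t',round(s['time_s'],2),'p',np.round(s['tool_pos'],4),'jaw',round(np.degrees(np.arctan2(R[1,1],R[0,1])),2),'F',np.round(s['wrist_force'],1),'gap',round(s['finger_gap'],3),'q',np.round(s['qpos'],0)); return s
E
python3 - <<'E'
from h import *
goal([.4505,.1937,.16],82); goal([.4505,.1937,.061],82)
E
```

```text
row [-0.3299 -0.3117  0.071 ] [-1.500e-03 -1.000e-04 -2.872e-01]
row [-0.3299 -0.3115  0.17  ] [-1.500e-03 -1.000e-04 -2.872e-01]
```

```bash
R='x'; python3 -m handwheel '[-0.33,-0.3116,0.07,0,0,-0.287,0, -0.33,-0.3116,0.07,0,0,-0.287,0, -0.33,-0.3116,0.07,0,0,-0.287,0, -0.33,-0.3116,0.07,0,0,-0.287,0, -0.33,-0.3116,0.07,0,0,-0.287,0, -0.33,-0.3116,0.07,0,0,-0.287,0, -0.33,-0.3116,0.07,0,0,-0.287,0, -0.33,-0.3116,0.07,0,0,-0.287,0, -0.33,-0.3116,0.07,0,0,-0.287,0, -0.33,-0.3116,0.07,0,0,-0.287,0, -0.33,-0.3116,0.07,0,0,-0.287,0, -0.33,-0.3116,0.07,0,0,-0.287,0]' 30
python3 -c "
from h import *
st();goal([.4505,.1937,.062],82)"
```

```text
time_s: 1.3
tool_pos: [0.4503, 0.1951, 0.161]
eef_rot: [[-0.99, 0.138, -0.001], [0.138, 0.99, -0.001], [0.001, -0.001, -1.0]]
wrist_force: [0.7, -0.1, 0.1]
finger_gap: 1.002
t 1.3 p [0.4503 0.1951 0.161 ] jaw 82.04 F [ 0.7 -0.1  0.1] gap 1.002 q [-28.  22.  -1. 115.   1.  43.  52.]
row [-0.0005 -0.0013  0.099 ] [-0.0007 -0.0007  0.0008]
```

```bash
python3 -m handwheel '[-0.0005,-0.0013,0.04,0,0,0,0, -0.0005,-0.0013,0.07,0,0,0,0.2, -0.0005,-0.0013,0.099,0,0,0,0.4, -0.0005,-0.0013,0.099,0,0,0,0.6, -0.0005,-0.0013,0.099,0,0,0,1, -0.0005,-0.0013,0.099,0,0,0,1, -0.0005,-0.0013,0.099,0,0,0,1, -0.0005,-0.0013,0.099,0,0,0,1]' 30
python3 - <<'E'
from h import *
st(); snap('top','top1')
E
```

```text
time_s: 2.1
tool_pos: [0.45, 0.1946, 0.063]
eef_rot: [[-0.991, 0.137, -0.001], [0.137, 0.991, 0.001], [0.001, 0.001, -1.0]]
wrist_force: [-4.8, 3.2, -0.7]
finger_gap: 0.296
t 2.1 p [0.45   0.1946 0.063 ] jaw 82.1 F [-4.8  3.2 -0.7] gap 0.296 q [-28.  31.  -1. 121.   1.  28.  52.]
```

```bash
python3 -c "
import numpy as np
for i in range(1,13):
    t=1.72*i/12;print(i,round(t,3),round(-.183*(1-np.cos(t))-.005*np.sin(t),3),round(-(.183*np.sin(t)+.005*(np.cos(t)-1)),3))"
```

```text
1 0.143 -0.003 -0.026
2 0.287 -0.009 -0.052
3 0.43 -0.019 -0.076
4 0.573 -0.032 -0.098
5 0.717 -0.048 -0.119
6 0.86 -0.067 -0.137
7 1.003 -0.089 -0.152
8 1.147 -0.112 -0.164
9 1.29 -0.137 -0.172
10 1.433 -0.163 -0.177
11 1.577 -0.189 -0.178
12 1.72 -0.215 -0.175
```

```bash
python3 -m handwheel '[-0.003,0,-0.026,0,0,0,1, -0.009,0,-0.052,0,0,0,1, -0.019,0,-0.076,0,0,0,1, -0.032,0,-0.098,0,0,0,1, -0.048,0,-0.119,0,0,0,1, -0.067,0,-0.137,0,0,0,1]' 30
python3 - <<'E'
from h import *
st(); snap('top','top2');snap('scene','scene2')
E
```

```text
time_s: 2.75
tool_pos: [0.5176, 0.1851, 0.202]
eef_rot: [[-0.99, 0.138, 0.002], [0.138, 0.99, 0.001], [-0.002, 0.002, -1.0]]
wrist_force: [6.4, 1.7, -11.8]
finger_gap: 0.299
t 2.75 p [0.5176 0.1851 0.202 ] jaw 82.08 F [  6.4   1.7 -11.8] gap 0.299 q [-24.  24.  -1. 104.   0.  52.  57.]
```

View pics/scene2.png

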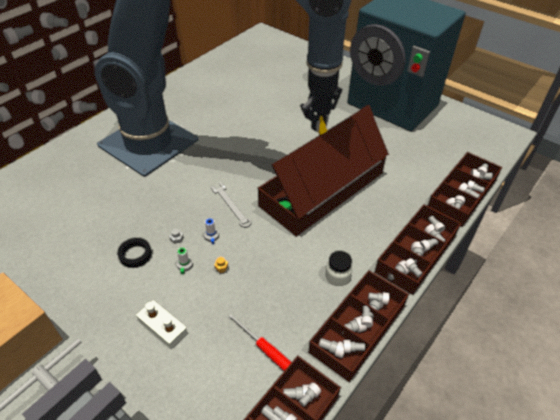

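The lid swings open with the tab in the jaws (scene view, tab at (322,125)). I continue the arc.

```bash
python3 -m handwheel '[-0.022,0,-0.015,0,0,0,1, -0.045,0,-0.027,0,0,0,1, -0.070,0,-0.035,0,0,0,1, -0.096,0,-0.040,0,0,0,1, -0.122,0,-0.041,0,0,0,1, -0.147,0,-0.038,0,0,0,1, -0.147,0,-0.038,0,0,0,1, -0.147,0,-0.038,0,0,0,1]' 30
python3 - <<'E'
from h import *
st(); snap('top','top3');snap('scene','scene3')
E
```

```text
time_s: 3.65
tool_pos: [0.6657, 0.1641, 0.2428]
eef_rot: [[-0.99, 0.14, 0.007], [0.14, 0.99, 0.003], [-0.007, 0.004, -1.0]]
wrist_force: [2.0, 0.8, 1.2]
finger_gap: 0.29
t 3.65 p [0.6657 0.1641 0.2428] jaw 81.92 F [2.  0.8 1.2] gap 0.29 q [-18.  33.   0.  80.  -0.  66.  64.]
```

View pics/scene3.png

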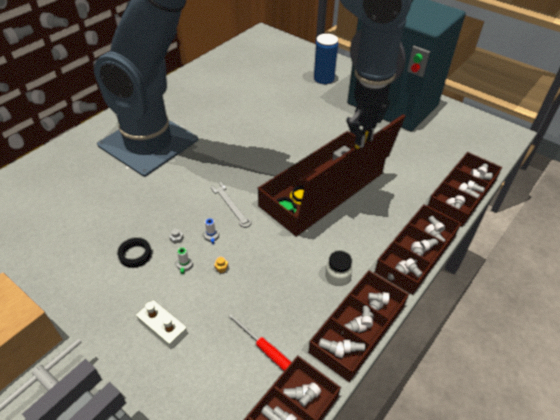

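View pics/top3.png

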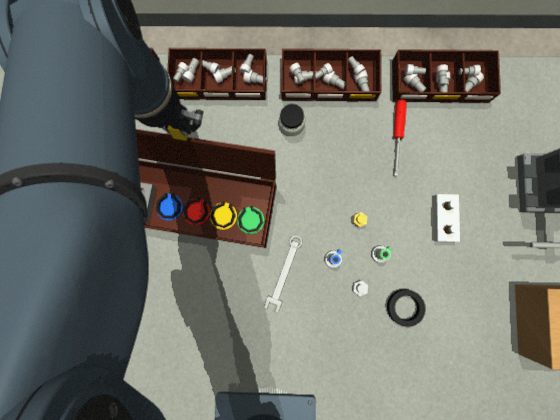

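Top view: lid up against its stop (edge near v=135–180), the nests in a row: blue (169,208), red (197,211), yellow (223,215), green (250,219). Release and lift, then move clear to look.

```bash
python3 -m handwheel '[0,0,0,0,0,0,0.6, 0,0,0,0,0,0,0.3, 0,0,0,0,0,0,0.3, 0,0,0,0,0,0,0.3, 0,0,-0.04,0,0,0,0.3, 0,0,-0.08,0,0,0,0.3, 0.04,0,-0.08,0,0,0,0.3]' 
python3 - <<'E'
from h import *
st(); goal([.435,-.13,.2],60);goal([.435,-.13,.2],120)
E
```

```text
time_s: 4.45
tool_pos: [0.6306, 0.169, 0.3282]
eef_rot: [[-0.99, 0.143, 0.019], [0.143, 0.99, 0.005], [-0.018, 0.008, -1.0]]
wrist_force: [0.3, 0.3, 0.2]
finger_gap: 0.697
t 4.45 p [0.6306 0.169  0.3282] jaw 81.77 F [0.3 0.3 0.2] gap 0.697 q [-19.  27.   0.  78.  -0.  74.  63.]
row [ 0.153  -0.3249  0.123 ] [0.0109 0.0163 0.3799]
row [ 0.153  -0.3249  0.123 ] [ 0.0013  0.0198 -0.6672]
```

```bash
python3 -m handwheel '[0.144,-0.61,0.07,0.01,0.016,0.38,0.3, 0.144,-0.61,0.07,0.01,0.016,0.38,0.3, 0.144,-0.61,0.07,0.01,0.016,0.38,0.3, 0.144,-0.61,0.07,0.01,0.016,0.38,0.3, 0.144,-0.61,0.07,0.01,0.016,0.38,0.3, 0.144,-0.61,0.07,0.01,0.016,0.38,0.3, 0.144,-0.61,0.07,0.01,0.016,0.38,0.3, 0.144,-0.61,0.07,0.01,0.016,0.38,0.3, 0.144,-0.61,0.07,0.01,0.016,0.38,0.3, 0.144,-0.61,0.07,0.01,0.016,0.38,0.3, 0.144,-0.61,0.07,0.01,0.016,0.38,0.3, 0.144,-0.61,0.07,0.01,0.016,0.38,0.3]' 
python3 - <<'E'
from h import *
st(); snap('top','top4');snap('scene','scene4')
im=np.load('top4.npz')['im']
cv2.imwrite('pics/case4.png',cv2.resize(im[130:260,95:290],None,fx=4,fy=4,interpolation=cv2.INTER_CUBIC)[:,:,::-1])
im=np.load('scene4.npz')['im']
cv2.imwrite('pics/scase4.png',cv2.resize(im[100:240,240:420],None,fx=4,fy=4,interpolation=cv2.INTER_CUBIC)[:,:,::-1])
E
```

```text
time_s: 5.65
tool_pos: [0.4113, -0.3889, 0.2542]
eef_rot: [[-0.866, 0.5, 0.001], [0.5, 0.866, 0.001], [-0.001, 0.001, -1.0]]
wrist_force: [0.4, -0.7, -0.4]
finger_gap: 0.7
t 5.65 p [ 0.4113 -0.3889  0.2542] jaw 60.01 F [ 0.4 -0.7 -0.4] gap 0.7 q [ 29.  23.  14.  98.  -6.  60. 105.]
```

View pics/top4.png

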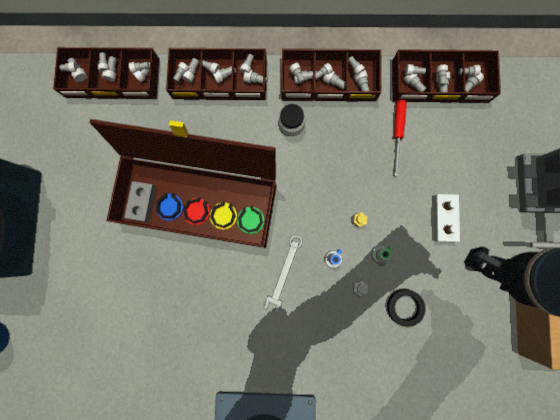

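View pics/case4.png

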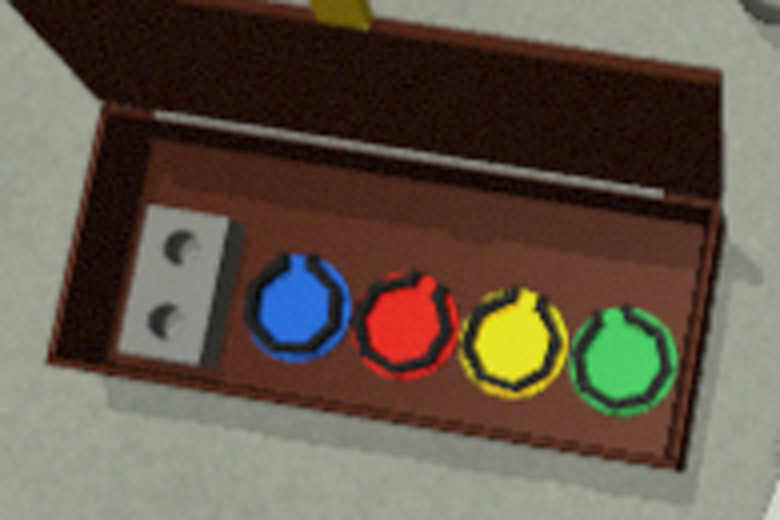

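View pics/scase4.png

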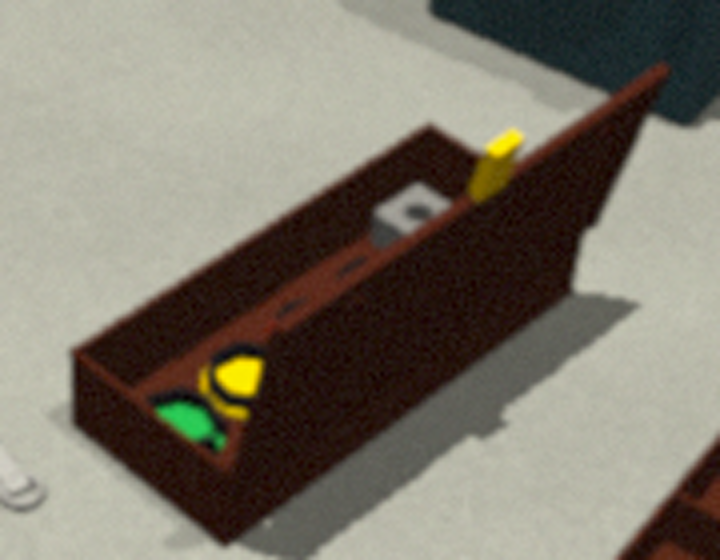

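```bash
cat > nests.py <<'E'
from h import *
np.set_printoptions(precision=4,suppress=True)
im=np.load('top4.npz')['im'];hsv=cv2.cvtColor(im,cv2.COLOR_RGB2HSV);H,S,V=[hsv[...,i].astype(int) for i in range(3)]
roi=np.zeros(H.shape,bool);roi[180:245,120:275]=1
ms={'blue':(H>100)&(H<125)&(S>120)&(V>80),'red':((H<5)|(H>172))&(S>190)&(V>120),'yellow':(H>22)&(H<35)&(S>150)&(V>120),'green':(H>50)&(H<80)&(S>100)&(V>80)}
cs={}
for n,m in ms.items():
    m=(m&roi).astype(np.uint8); pts=cv2.findNonZero(m)
    hull=cv2.convexHull(pts); e=cv2.fitEllipse(hull); mo=cv2.moments(hull); c=(mo['m10']/mo['m00'],mo['m01']/mo['m00'])
    (cc,r)=cv2.minEnclosingCircle(pts)
    w=onplane('top',*c,.008); cs[n]=w
    # notch: coloured pixels by angle between radius 24-27mm
    P=np.array([onplane('top',u,v,.014) for u,v in pts[:,0]]); q=P-onplane('top',*c,.008); rr=np.hypot(q[:,0],q[:,1]); an=np.degrees(np.arctan2(q[:,1],q[:,0]))
    s=(rr>.0235)&(rr<.0275); 
    print(n,'hullc',c,'ell',e[0],e[1],'circ',cc,r,'world',w[:2],'notch cand',np.round(np.sort(an[s]),0))
L=[cs[k][:2] for k in('blue','red','yellow','green')]
print(np.diff(L,axis=0),np.linalg.norm(np.diff(L,axis=0),axis=1)); d=L[0]-L[3];print('dir',np.degrees(np.arctan2(d[1],d[0]))-90)
# block holes
g=im[185:245,120:160]
E
python3 nests.py
```

```text
blue hullc (170.28988603988603, 207.16203703703704) ell (169.86627197265625, 207.1960906982422) (23.90052604675293, 26.917875289916992) circ (169.14999389648438, 206.72000122070312) 13.316286087036133 world [0.5453 0.2462] notch cand [-179. -174. -146. -139. -132. -124. -117. -105. -100.  -95.  -90.  -84.
  -79.  -68.  -56.  -49.  -41.   -5.   -4.    1.    1.    6.    6.   11.
   12.   18.   25.   30.   38.   46.   54.   62.   67.   69.   75.   80.
   86.   92.   98.  104.  109.  115.  123.  148.  175.]
red hullc (196.589, 211.548) ell (195.86550903320312, 211.08834838867188) (26.14139175415039, 27.188413619995117) circ (195.7337188720703, 211.162841796875) 13.682231903076172 world [0.5357 0.1805] notch cand [-162. -114.  -77.  -34.  -31.  -26.  -21.  -19.  -15.  -14.   34.   38.
   42.   71.   84.  114.]
yellow hullc (223.05298213745078, 215.3702694520133) ell (223.01730346679688, 215.4754180908203) (26.705568313598633, 27.71657371520996) circ (223.0, 215.5) 13.865524291992188 world [0.5277 0.115 ] notch cand [-176.  -31.  -28.  -23.  -21.  -18.  -16.  -11.   -5.   -5.   96.  179.]
green hullc (250.39261947973378, 219.99092558983665) ell (250.37721252441406, 219.9629669189453) (26.638681411743164, 26.9797306060791) circ (250.35714721679688, 219.92857360839844) 13.643144607543945 world [0.5178 0.0476] notch cand [-52.  -3.   3.   3.   8.   9.  13.  14.  18.  20.  25.  27.  29. 129.
 163.]
[[-0.0095 -0.0657]
 [-0.0081 -0.0656]
 [-0.0099 -0.0673]] [0.0663 0.066  0.0681]
dir -7.888018753829357
```

```bash
python3 - <<'E'
from h import *
np.set_printoptions(precision=4,suppress=True)
im=np.load('top4.npz')['im'][180:245,115:280]
b=cv2.resize(im,None,fx=4.8,fy=4.8,interpolation=cv2.INTER_NEAREST); cv2.imwrite('pics/nz.png',b[:,:,::-1])
f=im.astype(int); R,G,B=f[...,0],f[...,1],f[...,2]
ms={'blue':(B-R>30)&(B>60),'red':(R-G>75),'yellow':(R-B>70)&(G-B>60),'green':(G-R>40)}
pr={}
for n,m in ms.items():
    m=m.astype(np.uint8); k,l,s,c=cv2.connectedComponentsWithStats(m); 
    keep=[i for i in range(1,k) if s[i,4]>20]; mm=np.isin(l,keep).astype(np.uint8)
    pts=cv2.findNonZero(mm); x,y,w,h=cv2.boundingRect(pts); (cc,r)=cv2.minEnclosingCircle(pts); mo=cv2.moments(cv2.convexHull(pts)); 
    c=np.array([mo['m10']/mo['m00']+115,mo['m01']/mo['m00']+180]); e=cv2.fitEllipse(cv2.convexHull(pts))
    print(n,(x+115,y+180,w,h),'circ',np.array(cc)+[115,180],r,'hull',c,'ell',np.array(e[0])+[115,180],e[1], onplane('top',*c,.007)[:2])
# rim of the case: corner pixels in case4 crop -> z .075
for a,b in[(103,103),(720,205),(683,468),(50,362)]: print(onplane('top',95+a/4-.375,130+b/4-.375,.075))
# block corners z .035
for a,b in[(147,203),(230,217),(203,365),(120,350),(182,247),(165,321)]: print('blk',onplane('top',95+a/4-.375,130+b/4-.375,.035))
E
```

```text
blue (158, 194, 25, 27) circ [169.5 207. ] 13.647443771362305 hull [170.1703 207.2767] ell [170.0503 207.1692] (23.50099754333496, 27.439287185668945) [0.5451 0.2468]
red (185, 199, 25, 26) circ [195.9103 211.0897] 14.015318870544434 hull [197.1764 212.0885] ell [197.0555 212.0449] (22.817556381225586, 28.049789428710938) [0.5345 0.1792]
yellow (210, 202, 27, 28) circ [222.6702 215.2447] 14.012195587158203 hull [223.7968 216.4315] ell [223.804  216.2011] (23.894655227661133, 29.070924758911133) [0.5252 0.1132]
green (160, 194, 104, 40) circ [211.5 214.5] 52.36898422241211 hull [213.5858 213.1096] ell [212.2223 212.8219] (41.60661697387695, 106.63594055175781) [0.5328 0.1387]
[0.6569 0.3496 0.075 ]
[ 0.6029 -0.012   0.075 ]
[0.4529 0.0051 0.075 ]
[0.5049 0.3691 0.075 ]
blk [0.6055 0.3364 0.035 ]
blk [0.5978 0.2851 0.035 ]
blk [0.5081 0.2957 0.035 ]
blk [0.516  0.3464 0.035 ]
blk [0.579  0.3132 0.035 ]
blk [0.534  0.3204 0.035 ]
```

View pics/nz.png

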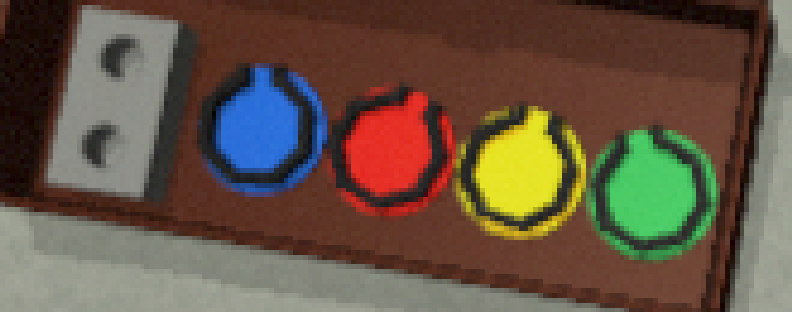

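```bash
python3 - <<'E'
from h import *
from scipy.optimize import least_squares
np.set_printoptions(precision=4,suppress=True)
obs={'blue':(169.2,206.5),'red':(196.1,210.85),'yellow':(223.1,215.4),'green':(250.5,220.1)}
off={'blue':102,'red':34,'yellow':-34,'green':-102}
def pos(p,n):
    y=np.radians(p[2]); return np.array([p[0]-np.sin(y)*off[n]/1e3,p[1]+np.cos(y)*off[n]/1e3])
f=lambda p:np.concatenate([np.array(proj('top',[*pos(p,n),.0065]))-obs[n] for n in obs])
r=least_squares(f,[.53,.147,-8],x_scale=[.01,.01,1]);print(r.x,r.fun)
im=np.load('top4.npz')['im'];g=im.max(2)
for n in obs:
    c=np.array([*pos(r.x,n),.020]); print(n,c)
    # bright fraction by angle at radii 22.5..28.5 on rim plane
    out=[]
    for a in range(-90,91,5):
        vs=[]
        for rad in(.0235,.025,.0265):
            u,v=proj('top',c+rad*np.array([np.cos(np.radians(a)),np.sin(np.radians(a)),0])); vs.append(cv2.getRectSubPix(g,(1,1),(float(u),float(v)))[0,0])
        out.append(int(np.mean(vs)))
    print(dict(zip(range(-90,91,5),out)))
    o=np.array(out,float);A=np.arange(-90,91,5.);w=np.clip(o-80,0,None)
E
```

```text
[ 0.5325  0.1486 -8.292 ] [-0.0145 -0.0747 -0.0159  0.0787  0.0738  0.0641 -0.0433 -0.0681]
blue [0.5472 0.2495 0.02  ]
{-90: 49, -85: 50, -80: 54, -75: 63, -70: 78, -65: 81, -60: 60, -55: 57, -50: 51, -45: 49, -40: 51, -35: 57, -30: 57, -25: 49, -20: 84, -15: 142, -10: 202, -5: 216, 0: 199, 5: 126, 10: 56, 15: 33, 20: 32, 25: 33, 30: 35, 35: 34, 40: 34, 45: 33, 50: 32, 55: 32, 60: 31, 65: 31, 70: 30, 75: 30, 80: 31, 85: 33, 90: 33}
red [0.5374 0.1822 0.02  ]
{-90: 69, -85: 60, -80: 61, -75: 62, -70: 48, -65: 56, -60: 70, -55: 75, -50: 85, -45: 141, -40: 209, -35: 229, -30: 227, -25: 200, -20: 126, -15: 57, -10: 57, -5: 53, 0: 47, 5: 47, 10: 46, 15: 52, 20: 58, 25: 48, 30: 40, 35: 43, 40: 39, 45: 35, 50: 35, 55: 44, 60: 41, 65: 40, 70: 34, 75: 37, 80: 44, 85: 45, 90: 43}
yellow [0.5276 0.1149 0.02  ]
{-90: 66, -85: 83, -80: 87, -75: 81, -70: 71, -65: 72, -60: 65, -55: 63, -50: 54, -45: 81, -40: 82, -35: 104, -30: 193, -25: 226, -20: 230, -15: 229, -10: 193, -5: 120, 0: 65, 5: 56, 10: 56, 15: 55, 20: 51, 25: 43, 30: 51, 35: 42, 40: 48, 45: 46, 50: 51, 55: 50, 60: 42, 65: 48, 70: 44, 75: 43, 80: 42, 85: 48, 90: 51}
green [0.5178 0.0476 0.02  ]
{-90: 68, -85: 68, -80: 69, -75: 66, -70: 63, -65: 57, -60: 72, -55: 89, -50: 69, -45: 50, -40: 58, -35: 62, -30: 64, -25: 68, -20: 69, -15: 61, -10: 64, -5: 74, 0: 153, 5: 194, 10: 202, 15: 202, 20: 197, 25: 159, 30: 90, 35: 59, 40: 54, 45: 53, 50: 54, 55: 47, 60: 53, 65: 51, 70: 55, 75: 53, 80: 60, 85: 64, 90: 62}
```

```bash
python3 - <<'E'
from h import *
st();goal([.4278,-.153,.13],45);goal([.4278,-.153,.0235],45)
E
```

```text
t 5.75 p [ 0.4072 -0.394   0.2537] jaw 59.41 F [-0.3 -0.1 -1.2] gap 0.698 q [ 29.  23.  14.  98.  -6.  60. 105.]
row [0.1048 0.2184 0.123 ] [-0.0033 -0.0003  0.2515]
row [0.1047 0.2187 0.2295] [-0.0033 -0.0003  0.2515]
```

```bash
python3 -m handwheel '[0.105,0.2185,0.123,-0.003,0,0.2515,0.3, 0.105,0.2185,0.123,-0.003,0,0.2515,0.3, 0.105,0.2185,0.123,-0.003,0,0.2515,0.3, 0.105,0.2185,0.123,-0.003,0,0.2515,0.3, 0.105,0.2185,0.123,-0.003,0,0.2515,0.3, 0.105,0.2185,0.123,-0.003,0,0.2515,0.3, 0.105,0.2185,0.123,-0.003,0,0.2515,0.3, 0.105,0.2185,0.123,-0.003,0,0.2515,0.3]' 
python3 - <<'E'
from h import *
st();snap('top','top5');snap('scene','scene5')
goal([.4278,-.153,.0235],45)
E
```

```text
time_s: 6.55
tool_pos: [0.428, -0.1536, 0.1305]
eef_rot: [[-0.707, 0.707, 0.0], [0.707, 0.707, -0.001], [-0.001, -0.0, -1.0]]
wrist_force: [0.0, -1.1, 0.3]
finger_gap: 0.704
t 6.55 p [ 0.428  -0.1536  0.1305] jaw 45.0 F [ 0.  -1.1  0.3] gap 0.704 q [  4.  23.  14. 122.  -9.  36.  69.]
row [0.0015 0.0008 0.1073] [-0.      0.0015 -0.002 ]
```

View pics/scene5.png

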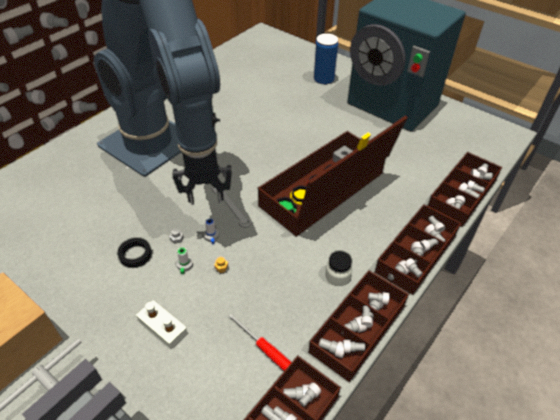

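The gripper stands above the blue coupling (scene (210,228)), fingers either side of it. Descend and grip.

```bash
python3 -m handwheel '[0.0015,0.0008,0.04,0,0,0,0.3, 0.0015,0.0008,0.075,0,0,0,0.3, 0.0015,0.0008,0.107,0,0,0,0.3, 0.0015,0.0008,0.107,0,0,0,0.3, 0.0015,0.0008,0.107,0,0,0,0.5, 0.0015,0.0008,0.107,0,0,0,0.7, 0.0015,0.0008,0.107,0,0,0,1, 0.0015,0.0008,0.107,0,0,0,1, 0.0015,0.0008,0.107,0,0,0,1, 0.0015,0.0008,0.107,0,0,0,1]' 60
python3 - <<'E'
from h import *
st()
E
```

```text
time_s: 7.65
tool_pos: [0.4287, -0.1537, 0.0255]
eef_rot: [[-0.705, 0.709, 0.004], [0.709, 0.705, -0.002], [-0.005, 0.001, -1.0]]
wrist_force: [-0.8, -1.0, 5.9]
finger_gap: 0.265
t 7.65 p [ 0.4287 -0.1537  0.0255] jaw 44.86 F [-0.8 -1.   5.9] gap 0.265 q [  8.  34.   8. 128. -14.  19.  73.]
```

```bash
python3 -m handwheel '[0,0,-0.03,0,0,0,1, 0,0,-0.07,0,0,0,1, 0,0,-0.12,0,0,0,1, 0,0,-0.15,0,0,0,1, 0,0,-0.15,0,0,0,1, 0,0,-0.15,0,0,0,1]'
python3 - <<'E'
from h import *
s=st();im,d=snap('scene','scene6');snap('top','top6')
p=np.array(s['tool_pos']);u,v=proj('scene',p);u,v=int(u),int(v);print(u,v)
cv2.imwrite('pics/sc6.png',cv2.resize(im[v-45:v+45,u-50:u+50],None,fx=6,fy=6,interpolation=cv2.INTER_CUBIC)[:,:,::-1])
E
```

```text
time_s: 8.25
tool_pos: [0.4284, -0.1532, 0.1767]
eef_rot: [[-0.706, 0.709, 0.007], [0.709, 0.706, -0.002], [-0.007, 0.003, -1.0]]
wrist_force: [0.6, 0.2, -2.3]
finger_gap: 0.266
t 8.25 p [ 0.4284 -0.1532  0.1767] jaw 44.88 F [ 0.6  0.2 -2.3] gap 0.266 q [  1.  19.  17. 119.  -8.  42.  68.]
205 189
```

View pics/sc6.png

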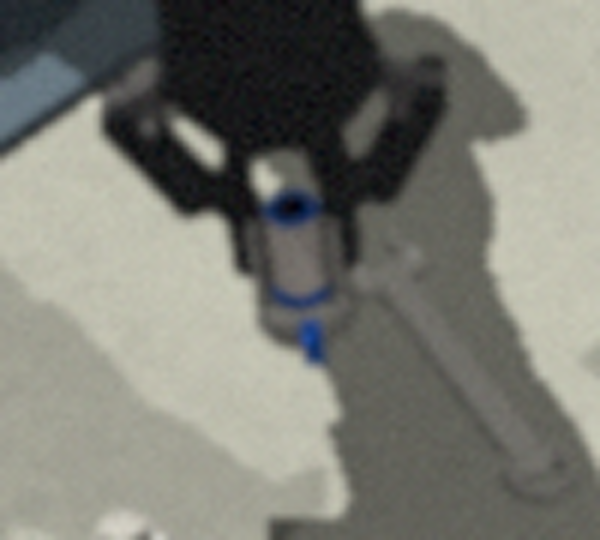

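View pics/top6.png

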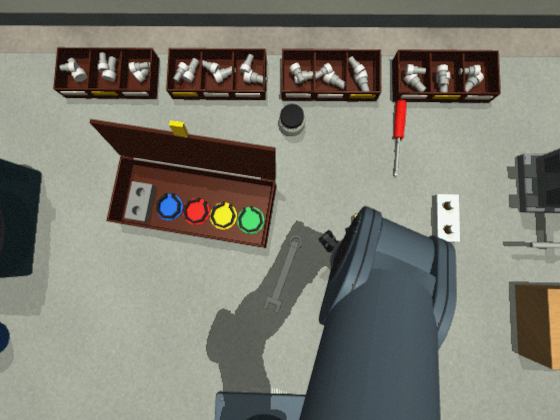

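```bash
python3 - <<'E'
from h import *
np.set_printoptions(precision=4,suppress=True)
z0=.1767-.0255
t=onplane('scene',155+292/6-.42,144+207/6-.42,z0+.06)
col=onplane('scene',155+301/6-.42,144+296/6-.42,z0+.014)
print('axis top',t)
for a,b in[(308,323),(311,333),(313,342)]:
    k=onplane('scene',155+a/6-.42,144+b/6-.42,z0+.014); print(k,np.linalg.norm((k-t)[:2]),np.degrees(np.arctan2(k[1]-t[1],k[0]-t[0])))
im=np.load('scene6.npz')['im'][144:234,155:255].astype(int)
m=((im[...,2]-im[...,0]>40)).astype(np.uint8);m[:, :30]=0;m[:28]=0
n,l,s,c=cv2.connectedComponentsWithStats(m)
for i in range(1,n): print(s[i],c[i]+[155,144])
# where the axis should appear
print([proj('scene',[.4284,-.1532,z]) for z in(z0+.06,z0+.014)])
E
```

```text
axis top [ 0.4258 -0.1525  0.2112]
[ 0.4401 -0.1649  0.1652] 0.018881468416565184 -40.703782850067235
[ 0.4449 -0.1681  0.1652] 0.024649595188960385 -39.06174208850393
[ 0.449  -0.1711  0.1652] 0.029760911258634372 -38.65214800505039
[44 33  9  4 17] [203.4118 178.8824]
[46 49  8  2 10] [204.5 193.6]
[50 53  4  7 23] [206.6522 199.913 ]
[(np.float64(203.8410742332683), np.float64(178.71331787344027)), (np.float64(205.83603790268774), np.float64(192.53478160494862))]
```

```bash
python3 - <<'E'
from h import *
st();goal([.5472,.2495,.17],82.9)
E
```

```text
t 8.35 p [ 0.4274 -0.153   0.175 ] jaw 44.88 F [-0.2  0.  -2.4] gap 0.263 q [  1.  19.  16. 119.  -8.  42.  68.]
row [0.2007 0.3688 0.0046] [-3.000e-04  3.700e-03 -6.637e-01]
```

```bash
python3 -m handwheel '[0.2007,0.3688,0.0046,0,0.004,-0.6637,1, 0.2007,0.3688,0.0046,0,0.004,-0.6637,1, 0.2007,0.3688,0.0046,0,0.004,-0.6637,1, 0.2007,0.3688,0.0046,0,0.004,-0.6637,1, 0.2007,0.3688,0.0046,0,0.004,-0.6637,1, 0.2007,0.3688,0.0046,0,0.004,-0.6637,1, 0.2007,0.3688,0.0046,0,0.004,-0.6637,1, 0.2007,0.3688,0.0046,0,0.004,-0.6637,1, 0.2007,0.3688,0.0046,0,0.004,-0.6637,1, 0.2007,0.3688,0.0046,0,0.004,-0.6637,1, 0.2007,0.3688,0.0046,0,0.004,-0.6637,1, 0.2007,0.3688,0.0046,0,0.004,-0.6637,1]'
python3 - <<'E'
from h import *
st();goal([.5472,.2495,.0575],82.9);goal([.5472,.2495,.034],82.9)
E
```

```text
time_s: 9.55
tool_pos: [0.5468, 0.2474, 0.1691]
eef_rot: [[-0.992, 0.126, -0.002], [0.126, 0.992, -0.002], [0.002, -0.002, -1.0]]
wrist_force: [0.1, 0.3, -1.9]
finger_gap: 0.264
t 9.55 p [0.5468 0.2474 0.1691] jaw 82.79 F [ 0.1  0.3 -1.9] gap 0.264 q [-31.  30.   3.  99.  -2.  51.  56.]
row [-0.0003  0.0023  0.1116] [-0.0021 -0.0018 -0.0019]
row [-0.0004  0.0024  0.1351] [-0.0021 -0.0018 -0.0019]
```

```bash
python3 -m handwheel '[-0.0003,0.0023,0.03,-0.002,-0.002,-0.002,1, -0.0003,0.0023,0.07,-0.002,-0.002,-0.002,1, -0.0003,0.0023,0.1,-0.002,-0.002,-0.002,1, -0.0003,0.0023,0.117,-0.002,-0.002,-0.002,1, -0.0003,0.0023,0.117,-0.002,-0.002,-0.002,1, -0.0003,0.0023,0.117,-0.002,-0.002,-0.002,1]'
python3 - <<'E'
from h import *
st();goal([.5472,.2495,.0335],82.9)
E
```

```text
time_s: 10.15
tool_pos: [0.5474, 0.2483, 0.0525]
eef_rot: [[-0.992, 0.125, 0.0], [0.125, 0.992, -0.001], [-0.0, -0.001, -1.0]]
wrist_force: [0.3, -0.1, -2.0]
finger_gap: 0.264
t 10.15 p [0.5474 0.2483 0.0525] jaw 82.82 F [ 0.3 -0.1 -2. ] gap 0.264 q [-30.  38.   3. 105.  -3.  37.  56.]
row [0.0003 0.0011 0.019 ] [-0.0006  0.0001 -0.0014]
```

```bash
python3 -m handwheel '[0.0003,0.0015,0.005,0,0,0,1, 0.0003,0.0015,0.009,0,0,0,1, 0.0003,0.0015,0.013,0,0,0,1, 0.0003,0.0015,0.017,0,0,0,1, 0.0003,0.0015,0.019,0,0,0,1, 0.0003,0.0015,0.019,0,0,0,1]'
python3 - <<'E'
from h import *
st()
E
```

```text
time_s: 10.75
tool_pos: [0.5472, 0.2499, 0.0337]
eef_rot: [[-0.992, 0.125, -0.0], [0.125, 0.992, -0.001], [-0.0, -0.001, -1.0]]
wrist_force: [-0.8, -1.4, 1.5]
finger_gap: 0.264
t 10.75 p [0.5472 0.2499 0.0337] jaw 82.82 F [-0.8 -1.4  1.5] gap 0.264 q [-31.  40.   2. 105.  -3.  35.  56.]
```

It went home with almost no force. Release and lift.

```bash
python3 -m handwheel '[0,0,0.0005,0,0,0,0.65, 0,0,0.0005,0,0,0,0.5, 0,0,0,0,0,0,0.5, 0,0,0,0,0,0,0.5, 0,0,-0.03,0,0,0,0.5, 0,0,-0.07,0,0,0,0.5, 0,0,-0.11,0,0,0,0.4]'
python3 - <<'E'
from h import *
st();goal([.4424,-.265,.15],13)
E
```

```text
time_s: 11.45
tool_pos: [0.5468, 0.2497, 0.1446]
eef_rot: [[-0.992, 0.125, -0.001], [0.125, 0.992, -0.001], [0.001, -0.001, -1.0]]
wrist_force: [0.5, 1.7, 0.1]
finger_gap: 0.601
t 11.45 p [0.5468 0.2497 0.1446] jaw 82.82 F [0.5 1.7 0.1] gap 0.601 q [-31.  32.   3. 100.  -2.  48.  56.]
row [ 0.0393 -0.5237 -0.0047] [-0.0017 -0.      1.2186]
```

```bash
python3 -m handwheel '[0.0393,-0.5237,-0.025,0,0,1.2186,0.3, 0.0393,-0.5237,-0.025,0,0,1.2186,0.3, 0.0393,-0.5237,-0.025,0,0,1.2186,0.3, 0.0393,-0.5237,-0.025,0,0,1.2186,0.3, 0.0393,-0.5237,-0.025,0,0,1.2186,0.3, 0.0393,-0.5237,-0.025,0,0,1.2186,0.3, 0.0393,-0.5237,-0.025,0,0,1.2186,0.3, 0.0393,-0.5237,-0.025,0,0,1.2186,0.3, 0.0393,-0.5237,-0.025,0,0,1.2186,0.3, 0.0393,-0.5237,-0.025,0,0,1.2186,0.3, 0.0393,-0.5237,-0.025,0,0,1.2186,0.3, 0.0393,-0.5237,-0.025,0,0,1.2186,0.3]'
python3 - <<'E'
from h import *
st();im,d=snap('scene','scene7');snap('top','top7')
goal([.4424,-.265,.0235],13)
cv2.imwrite('pics/sc7.png',cv2.resize(im[165:345,110:310],None,fx=4,fy=3.3,interpolation=cv2.INTER_CUBIC)[:,:,::-1])
E
```

```text
time_s: 12.65
tool_pos: [0.4409, -0.2696, 0.1709]
eef_rot: [[-0.219, 0.976, -0.0], [0.976, 0.219, -0.004], [-0.004, -0.001, -1.0]]
wrist_force: [0.2, 1.1, -0.5]
finger_gap: 0.702
t 12.65 p [ 0.4409 -0.2696  0.1709] jaw 12.62 F [ 0.2  1.1 -0.5] gap 0.702 q [  9.  25.  24. 111. -14.  46.  54.]
row [1.000e-04 4.000e-04 1.468e-01] [-0.0012  0.0005 -0.0014]
```

View pics/sc7.png

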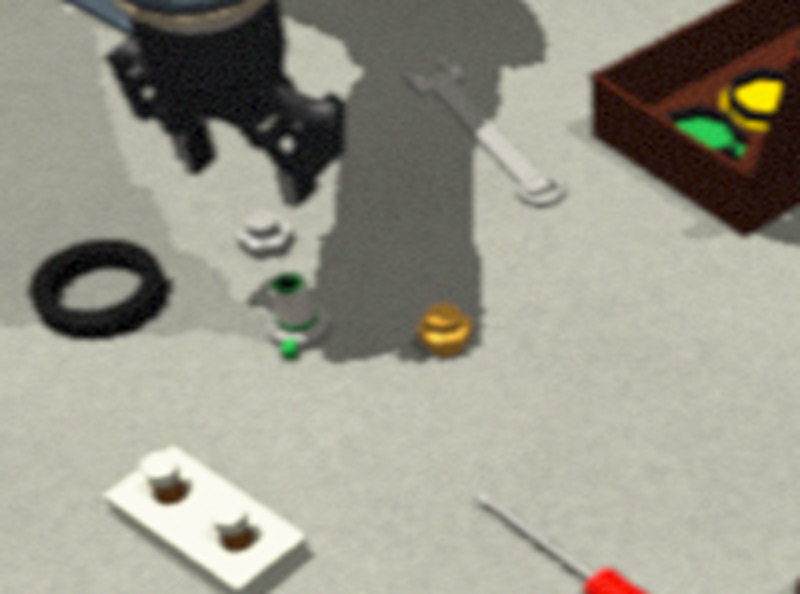

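View pics/top7.png

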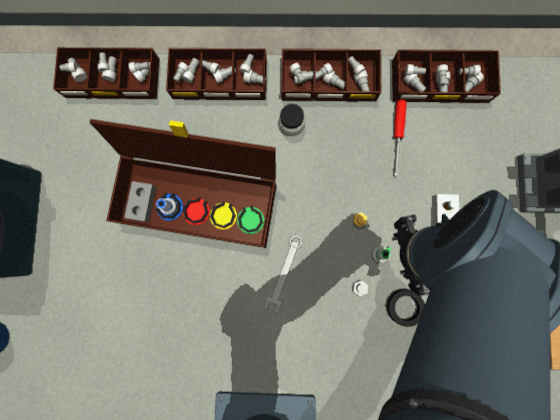

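```bash
python3 - <<'E'
from h import *
st();goal([.4434,-.2645,.0235],13)
E
```

```text
t 12.75 p [ 0.4422 -0.2651  0.1703] jaw 12.92 F [-0.  -0.3  0.4] gap 0.696 q [  9.  25.  24. 111. -14.  46.  54.]
row [0.0004 0.0014 0.1468] [-0.0012  0.0005 -0.0014]
```

```bash
python3 -m handwheel '[0.0004,0.0014,0.04,-0.001,0,0,0.3, 0.0004,0.0014,0.08,-0.001,0,0,0.3, 0.0004,0.0014,0.115,-0.001,0,0,0.3, 0.0004,0.0014,0.1465,-0.001,0,0,0.3, 0.0004,0.0014,0.1465,-0.001,0,0,0.3, 0.0004,0.0014,0.1465,-0.001,0,0,0.5, 0.0004,0.0014,0.1465,-0.001,0,0,0.7, 0.0004,0.0014,0.1465,-0.001,0,0,1, 0.0004,0.0014,0.1465,-0.001,0,0,1, 0.0004,0.0014,0.1465,-0.001,0,0,1, 0.0004,0.0014,0.1465,-0.001,0,0,1]' 60
python3 -m handwheel '[0,0,-0.03,0,0,0,1, 0,0,-0.07,0,0,0,1, 0,0,-0.12,0,0,0,1, 0,0,-0.15,0,0,0,1, 0,0,-0.15,0,0,0,1, 0,0,-0.15,0,0,0,1]'
python3 - <<'E'
from h import *
s=st();im,d=snap('scene','scene8')
p=np.array(s['tool_pos']);u,v=proj('scene',p);u,v=int(u),int(v);print(u,v)
cv2.imwrite('pics/sc8.png',cv2.resize(im[v-45:v+45,u-50:u+50],None,fx=6,fy=6,interpolation=cv2.INTER_CUBIC)[:,:,::-1])
E
```

```text
time_s: 13.85
tool_pos: [0.4444, -0.2646, 0.0256]
eef_rot: [[-0.224, 0.975, 0.003], [0.975, 0.224, -0.001], [-0.002, 0.002, -1.0]]
wrist_force: [0.1, 1.2, 7.6]
finger_gap: 0.263
time_s: 14.45
tool_pos: [0.4444, -0.2641, 0.1767]
eef_rot: [[-0.225, 0.974, 0.005], [0.974, 0.225, -0.002], [-0.003, 0.005, -1.0]]
wrist_force: [-0.7, -0.0, -2.6]
finger_gap: 0.265
t 14.45 p [ 0.4444 -0.2641  0.1767] jaw 12.98 F [-0.7 -0.  -2.6] gap 0.265 q [  8.  25.  25. 111. -14.  47.  54.]
175 219
```

View pics/sc8.png

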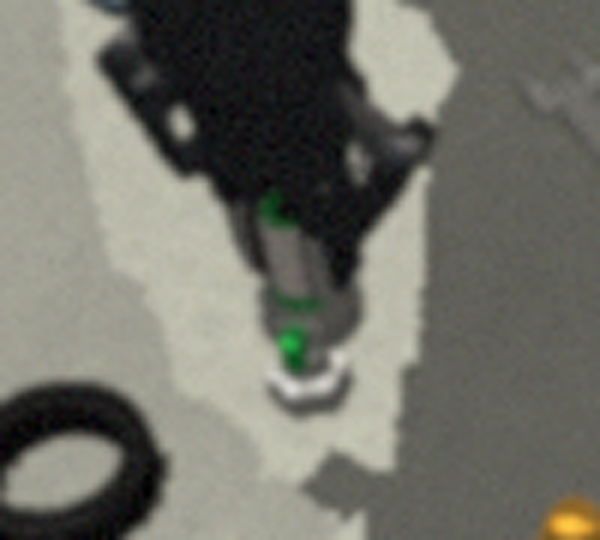

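```bash
python3 - <<'E'
from h import *
z0=.1767-.0256
t=np.array([.4444-.0026,-.2641+.0007])
for a,b in[(292,333),(291,340),(291,346)]:
    k=onplane('scene',125+a/6-.42,174+b/6-.42,z0+.014); print(k,np.linalg.norm(k[:2]-t),np.degrees(np.arctan2(k[1]-t[1],k[0]-t[0])))
t0=onplane('top',385,253.67,.06)[:2];k0=onplane('top',388.75,248,.014)[:2];print(t0,k0)
goal([.5178,.0476,.17],13+69)
E
```

```text
[ 0.45315037 -0.28258212  0.1651    ] 0.02228866700265386 -59.3865186610948
[ 0.45540898 -0.28519176  0.1651    ] 0.02569212042973962 -58.015164279900574
[ 0.45758555 -0.2872178   0.1651    ] 0.02857396286245708 -56.46506652698385
[ 0.44361944 -0.26425434] [ 0.45749557 -0.28423213]
row [0.2869 0.1419 0.0056] [ 0.0016  0.0033 -1.2047]
```

```bash
python3 -m handwheel '[0.2869,0.1419,0.0056,0,0.003,-1.239,1, 0.2869,0.1419,0.0056,0,0.003,-1.239,1, 0.2869,0.1419,0.0056,0,0.003,-1.239,1, 0.2869,0.1419,0.0056,0,0.003,-1.239,1, 0.2869,0.1419,0.0056,0,0.003,-1.239,1, 0.2869,0.1419,0.0056,0,0.003,-1.239,1, 0.2869,0.1419,0.0056,0,0.003,-1.239,1, 0.2869,0.1419,0.0056,0,0.003,-1.239,1, 0.2869,0.1419,0.0056,0,0.003,-1.239,1, 0.2869,0.1419,0.0056,0,0.003,-1.239,1, 0.2869,0.1419,0.0056,0,0.003,-1.239,1]'
python3 - <<'E'
from h import *
st();goal([.5178,.0476,.0525],84)
E
```

```text
time_s: 15.6
tool_pos: [0.5171, 0.0473, 0.1691]
eef_rot: [[-0.994, 0.107, -0.001], [0.107, 0.994, 0.001], [0.001, 0.001, -1.0]]
wrist_force: [0.8, -0.8, -2.4]
finger_gap: 0.264
t 15.6 p [0.5171 0.0473 0.1691] jaw 83.84 F [ 0.8 -0.8 -2.4] gap 0.264 q [-13.  24.   4. 111.  -2.  46.  76.]
row [-0.0008  0.0003  0.1166] [ 0.0006 -0.0008 -0.0027]
```

```bash
python3 -m handwheel '[-0.0008,0.0003,0.03,0,0,-0.002,1, -0.0008,0.0003,0.07,0,0,-0.002,1, -0.0008,0.0003,0.1,0,0,-0.002,1, -0.0008,0.0003,0.117,0,0,-0.002,1, -0.0008,0.0003,0.117,0,0,-0.002,1, -0.0008,0.0003,0.117,0,0,-0.002,1]'
python3 - <<'E'
from h import *
st();goal([.5178,.0476,.0335],84)
E
```

```text
time_s: 16.2
tool_pos: [0.5178, 0.0474, 0.0522]
eef_rot: [[-0.994, 0.106, -0.001], [0.106, 0.994, 0.0], [0.001, 0.0, -1.0]]
wrist_force: [-0.1, 0.1, -0.7]
finger_gap: 0.264
t 16.2 p [0.5178 0.0474 0.0522] jaw 83.9 F [-0.1  0.1 -0.7] gap 0.264 q [-12.  34.   3. 117.  -3.  29.  77.]
row [0.     0.0001 0.0187] [ 0.0003 -0.0014 -0.0018]
```

```bash
python3 -m handwheel '[0,0.0001,0.005,0,0,-0.001,1, 0,0.0001,0.009,0,0,-0.001,1, 0,0.0001,0.013,0,0,-0.001,1, 0,0.0001,0.017,0,0,-0.001,1, 0,0.0001,0.0185,0,0,-0.001,1, 0,0.0001,0.0185,0,0,-0.001,1]'
python3 - <<'E'
from h import *
st()
E
```

```text
time_s: 16.8
tool_pos: [0.5177, 0.0475, 0.0337]
eef_rot: [[-0.994, 0.105, -0.001], [0.105, 0.994, 0.0], [0.001, 0.0, -1.0]]
wrist_force: [-0.7, -0.1, -0.3]
finger_gap: 0.263
t 16.8 p [0.5177 0.0475 0.0337] jaw 83.95 F [-0.7 -0.1 -0.3] gap 0.263 q [-12.  36.   2. 118.  -3.  27.  77.]
```

```bash
python3 -m handwheel '[0,0,0.0005,0,0,0,0.65, 0,0,0.0005,0,0,0,0.5, 0,0,0,0,0,0,0.5, 0,0,0,0,0,0,0.5, 0,0,-0.03,0,0,0,0.5, 0,0,-0.07,0,0,0,0.5, 0,0,-0.13,0,0,0,0.4]'
python3 - <<'E'
from h import *
np.set_printoptions(precision=4,suppress=True)
st(); im,_=snap('top','top9')
cv2.imwrite('pics/case9.png',cv2.resize(im[130:260,95:290],None,fx=4,fy=4,interpolation=cv2.INTER_CUBIC)[:,:,::-1])
cv2.imwrite('pics/rack9.png',cv2.resize(im[185:250,425:470],None,fx=9,fy=9,interpolation=cv2.INTER_CUBIC)[:,:,::-1])
for f in('top0','top9'):
    d=np.load(f+'.npz')['d']; P=[]
    for v in range(185,250):
        for u in range(425,475):
            if d[v,u]>0: P.append([*dep('top',u,v,d[v,u]),u,v])
    P=np.array(P); print(np.percentile(P[:,2],[50,80,90,95,98,99.5]))
    q=P[(P[:,2]>.055)];print(len(q)); 
    for h in (q[q[:,0]>.53],q[q[:,0]<=.53]): print(len(h),h.mean(0),h.min(0),h.max(0))
    r=P[(P[:,2]>.024)&(P[:,2]<.036)]; print('rack top',len(r),r.mean(0),r.min(0),r.max(0), cv2.minAreaRect((r[:,:2]*1000).astype(np.float32)))
E
```

```text
time_s: 17.5
tool_pos: [0.5168, 0.0473, 0.154]
eef_rot: [[-0.994, 0.105, -0.005], [0.105, 0.994, -0.0], [0.005, -0.001, -1.0]]
wrist_force: [0.3, 0.1, -0.5]
finger_gap: 0.599
t 17.5 p [0.5168 0.0473 0.154 ] jaw 83.95 F [ 0.3  0.1 -0.5] gap 0.599 q [-13.  25.   4. 111.  -3.  44.  76.]Traceback (most recent call last):
  File "<stdin>", line 10, in <module>
  File "h.py", line 15, in dep
    o,r=ray(name,u,v); return o+r*d
        ~~~^^^^^^^^^^
  File "h.py", line 8, in ray
    K,T,c=cal(name)
          ~~~^^^^^^
  File "h.py", line 6, in cal
    c=robot.calibration(name); return np.array(c['camera_matrix']),np.array(c['world_from_camera']),c
ValueError: time passes only in moves, steps and waits
```

View pics/rack9.png

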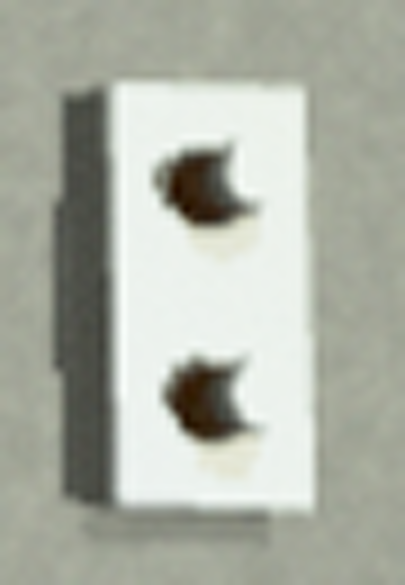

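View pics/case9.png

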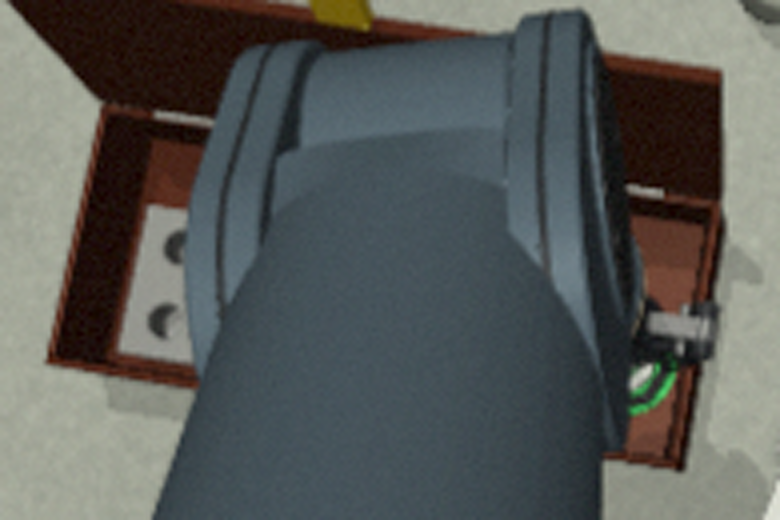

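```bash
python3 - <<'E'
import re
s=open('h.py').read()
s=s.replace("def cal(name):\n    c=robot.calibration(name);","from functools import lru_cache\n@lru_cache\ndef cal(name):\n    c=robot.calibration(name);")
s+='''
def cloud(name,d):
    K,T,c=cal(name); v,u=np.mgrid[:d.shape[0],:d.shape[1]]
    p=np.stack([(u-K[0,2])/K[0,0]*d,-(v-K[1,2])/K[1,1]*d,-d],-1); return p@T[:3,:3].T+T[:3,3]
'''
open('h.py','w').write(s)
E
python3 - <<'E'
from h import *
np.set_printoptions(precision=4,suppress=True)
for f in('top0','top9','scene8'):
    n=f[:-1]; P=cloud(n,np.load(f+'.npz')['d'])
    m=(np.abs(P[...,0]-.53)<.1)&(np.abs(P[...,1]+.41)<.06)&(P[...,2]>.01); Q=P[m]
    print(f,len(Q),np.percentile(Q[:,2],[50,80,90,95,98,99.5]))
    q=Q[Q[:,2]>.058]
    for h in(q[q[:,0]>.53],q[q[:,0]<=.53]): print(len(h),h.mean(0),h.min(0),h.max(0))
    r=Q[(Q[:,2]>.024)&(Q[:,2]<.036)]; print('rack',len(r),r.mean(0),cv2.minAreaRect((r[:,:2]*1000).astype(np.float32)))
E
```

```text
top0 1162 [0.0301 0.0328 0.0621 0.0656 0.0668 0.0681]
66 [ 0.5602 -0.418   0.065 ] [ 0.5519 -0.4287  0.0583] [ 0.5682 -0.4092  0.0688]
65 [ 0.5048 -0.418   0.0649] [ 0.4956 -0.429   0.0583] [ 0.5137 -0.4089  0.0698]
rack 866 [ 0.5323 -0.4157  0.0298] ((533.306396484375, -418.75567626953125), (52.31441879272461, 110.39401245117188), 89.54122924804688)
top9 1160 [0.0302 0.033  0.0624 0.0654 0.0665 0.0676]
66 [ 0.5601 -0.4182  0.0648] [ 0.5519 -0.4282  0.0586] [ 0.568  -0.4093  0.0696]
66 [ 0.5047 -0.4178  0.0649] [ 0.4954 -0.4284  0.0599] [ 0.5137 -0.409   0.0687]
rack 854 [ 0.532  -0.416   0.0299] ((533.0779418945312, -419.1179504394531), (109.59738159179688, 52.065673828125), 0.05790974572300911)
scene8 1175 [0.0301 0.0339 0.0611 0.0648 0.0666 0.0678]
68 [ 0.5588 -0.4199  0.0641] [ 0.5487 -0.4289  0.0588] [ 0.5677 -0.4103  0.0696]
68 [ 0.5034 -0.4193  0.0643] [ 0.4914 -0.4274  0.0581] [ 0.5133 -0.4096  0.0691]
rack 809 [ 0.5357 -0.4215  0.0298] ((530.0490112304688, -419.26220703125), (51.473384857177734, 113.26482391357422), 89.9164047241211)
```

Depth puts the caps at (0.560,-0.4185) and (0.505,-0.418), z 0.065 as expected. Now vial A, plus a better fix of the block holes.

```bash
python3 - <<'E'
from h import *
np.set_printoptions(precision=4,suppress=True)
P=cloud('top',np.load('top4.npz')['d'])
m=(P[...,2]>.031)&(P[...,2]<.039)&(np.abs(P[...,0]-.557)<.07)&(np.abs(P[...,1]-.316)<.045)
m=cv2.morphologyEx(m.astype(np.uint8),cv2.MORPH_OPEN,np.ones((3,3),np.uint8))
q=P[m>0]; r=cv2.minAreaRect((q[:,:2]*1000).astype(np.float32)); print('block',len(q),r)
im=np.load('top4.npz')['im']
# case rim
m=(np.abs(P[...,2]-.075)<.004)&(P[...,0]>.44)&(P[...,0]<.62)&(P[...,1]>-.03)&(P[...,1]<.38); q=P[m];print('rim',len(q),cv2.minAreaRect((q[:,:2]*1000).astype(np.float32)))
st();goal([.5601,-.4186,.16],90)
E
```

```text
block 656 ((557.2835083007812, 316.83935546875), (51.8300666809082, 90.0056381225586), 81.7510757446289)
rim 782 ((556.1118774414062, 179.67367553710938), (368.51458740234375, 156.43223571777344), 81.9266128540039)
t 17.55 p [0.5206 0.0476 0.1621] jaw 83.91 F [2.5 0.2 7.1] gap 0.603 q [-13.  25.   4. 111.  -2.  44.  76.]
row [-0.0887 -0.4593  0.0015] [ 0.0022  0.0063 -0.1063]
```

```bash
python3 -m handwheel '[-0.0887,-0.4593,0,0,0.006,-0.1063,0.4, -0.0887,-0.4593,0,0,0.006,-0.1063,0.4, -0.0887,-0.4593,0,0,0.006,-0.1063,0.4, -0.0887,-0.4593,0,0,0.006,-0.1063,0.4, -0.0887,-0.4593,0,0,0.006,-0.1063,0.4, -0.0887,-0.4593,0,0,0.006,-0.1063,0.4, -0.0887,-0.4593,0,0,0.006,-0.1063,0.4, -0.0887,-0.4593,0,0,0.006,-0.1063,0.4, -0.0887,-0.4593,0,0,0.006,-0.1063,0.4, -0.0887,-0.4593,0,0,0.006,-0.1063,0.4, -0.0887,-0.4593,0,0,0.006,-0.1063,0.4, -0.0887,-0.4593,0,0,0.006,-0.1063,0.4]'
python3 - <<'E'
from h import *
im,_=snap('top','top10');st();goal([.5601,-.4186,.033],90)
cv2.imwrite('pics/case10.png',cv2.resize(im[130:260,95:290],None,fx=4,fy=4,interpolation=cv2.INTER_CUBIC)[:,:,::-1])
E
```

```text
time_s: 18.75
tool_pos: [0.56, -0.418, 0.161]
eef_rot: [[-1.0, 0.0, 0.0], [0.0, 1.0, 0.003], [-0.0, 0.003, -1.0]]
wrist_force: [-0.2, 1.1, -0.7]
finger_gap: 0.602
t 18.8 p [ 0.5604 -0.4171  0.1612] jaw 90.06 F [-0.1  1.7  0.1] gap 0.6 q [ 31.  38.   3.  83.  -2.  58. 125.]
row [ 0.0003 -0.002   0.1282] [0.0036 0.0003 0.0011]
```

View pics/case10.png

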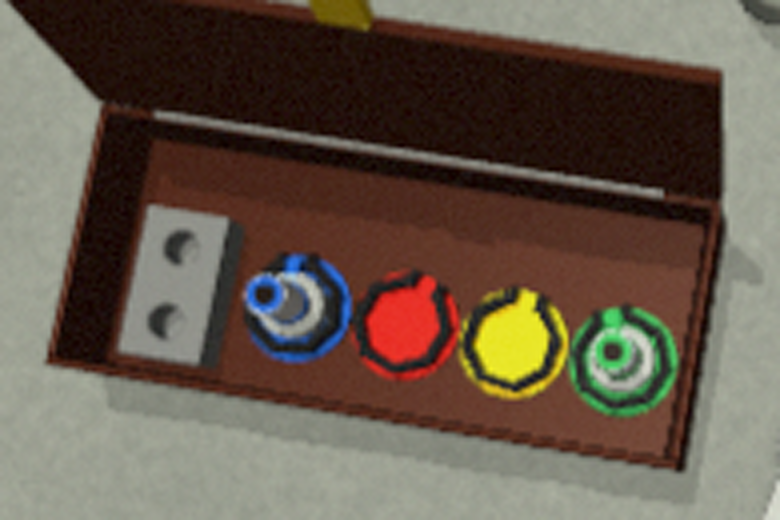

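Both couplings sit in their own nests with the keys in the notches (blue ring at crop (265,293), green at (612,350)). Now grip vial A.

```bash
python3 - <<'E'
from h import *
np.set_printoptions(precision=4,suppress=True)
P=cloud('top',np.load('top10.npz')['d'])
for c in([.5472,.2495],[.5178,.0476]):
    m=(np.hypot(P[...,0]-c[0],P[...,1]-c[1])<.02)&(P[...,2]>.055); print(m.sum(),P[m].mean(0))
E
python3 -m handwheel '[0.0003,-0.002,0.04,0.0036,0,0,0.4, 0.0003,-0.002,0.08,0.0036,0,0,0.4, 0.0003,-0.002,0.11,0.0036,0,0,0.4, 0.0003,-0.002,0.128,0.0036,0,0,0.4, 0.0003,-0.002,0.128,0.0036,0,0,0.4, 0.0003,-0.002,0.128,0.0036,0,0,0.6, 0.0003,-0.002,0.128,0.0036,0,0,0.8, 0.0003,-0.002,0.128,0.0036,0,0,1, 0.0003,-0.002,0.128,0.0036,0,0,1, 0.0003,-0.002,0.128,0.0036,0,0,1, 0.0003,-0.002,0.128,0.0036,0,0,1]' 30
python3 -c "
from h import *
st()"
```

```text
93 [0.5473 0.2472 0.0679]
90 [0.5188 0.0468 0.0686]
time_s: 19.9
tool_pos: [0.5612, -0.4187, 0.035]
eef_rot: [[-1.0, -0.001, 0.003], [-0.001, 1.0, -0.001], [-0.003, -0.001, -1.0]]
wrist_force: [-0.0, 2.0, 6.8]
finger_gap: 0.206
t 19.9 p [ 0.5612 -0.4187  0.035 ] jaw 90.07 F [-0.   2.   6.8] gap 0.206 q [ 32.  46.   2.  89.  -2.  44. 125.]
```

```bash
python3 -m handwheel '[0,0,-0.02,0,0,0,1, 0,0,-0.05,0,0,0,1, 0,0,-0.09,0,0,0,1, 0,0,-0.13,0,0,0,1, 0,0,-0.15,0,0,0,1, 0,0,-0.15,0,0,0,1]'
python3 - <<'E'
from h import *
s=st();goal([.5796,.3136,.17],81.8)
E
```

```text
time_s: 20.5
tool_pos: [0.5622, -0.4199, 0.1897]
eef_rot: [[-1.0, -0.001, 0.009], [-0.001, 1.0, -0.005], [-0.009, -0.005, -1.0]]
wrist_force: [-0.4, -0.6, -1.2]
finger_gap: 0.197
t 20.5 p [ 0.5622 -0.4199  0.1897] jaw 90.05 F [-0.4 -0.6 -1.2] gap 0.197 q [ 31.  37.   3.  82.  -2.  61. 125.]
row [-0.0179  0.7336  0.0161] [-0.0045  0.0091  0.144 ]
```

```bash
python3 -m handwheel '[-0.0179,0.7336,0.01,-0.0045,0.009,0.144,1, -0.0179,0.7336,0.01,-0.0045,0.009,0.144,1, -0.0179,0.7336,0.01,-0.0045,0.009,0.144,1, -0.0179,0.7336,0.01,-0.0045,0.009,0.144,1, -0.0179,0.7336,0.01,-0.0045,0.009,0.144,1, -0.0179,0.7336,0.01,-0.0045,0.009,0.144,1, -0.0179,0.7336,0.01,-0.0045,0.009,0.144,1, -0.0179,0.7336,0.01,-0.0045,0.009,0.144,1, -0.0179,0.7336,0.01,-0.0045,0.009,0.144,1, -0.0179,0.7336,0.01,-0.0045,0.009,0.144,1, -0.0179,0.7336,0.01,-0.0045,0.009,0.144,1, -0.0179,0.7336,0.01,-0.0045,0.009,0.144,1]'
python3 - <<'E'
from h import *
s=st();goal([.5796,.3136,.17],81.8)
E
```

```text
time_s: 21.7
tool_pos: [0.5754, 0.183, 0.1771]
eef_rot: [[-0.99, 0.143, -0.001], [0.143, 0.99, -0.0], [0.0, -0.0, -1.0]]
wrist_force: [1.1, -0.4, -1.8]
finger_gap: 0.199
t 21.7 p [0.5754 0.183  0.1771] jaw 81.8 F [ 1.1 -0.4 -1.8] gap 0.199 q [-25.  30.   4.  98.  -3.  52.  62.]
row [0.0145 0.1299 0.0071] [-0.0005 -0.0005 -0.0001]
```

```bash
python3 -m handwheel '[0.0145,0.13,0.007,0,0,0,1, 0.0145,0.13,0.007,0,0,0,1, 0.0145,0.13,0.007,0,0,0,1, 0.0145,0.13,0.007,0,0,0,1, 0.0145,0.13,0.007,0,0,0,1]'
python3 - <<'E'
from h import *
s=st();im,_=snap('scene','scene11');goal([.5796,.3136,.08],81.8)
u,v=map(int,proj('scene',[.58,.31,.12]));cv2.imwrite('pics/sc11.png',cv2.resize(im[v-60:v+50,u-70:u+70],None,fx=5,fy=5,interpolation=cv2.INTER_CUBIC)[:,:,::-1])
E
```

```text
time_s: 22.2
tool_pos: [0.5789, 0.314, 0.1689]
eef_rot: [[-0.99, 0.141, -0.002], [0.141, 0.99, -0.002], [0.002, -0.002, -1.0]]
wrist_force: [0.3, 0.3, -0.6]
finger_gap: 0.203
t 22.2 p [0.5789 0.314  0.1689] jaw 81.89 F [ 0.3  0.3 -0.6] gap 0.203 q [-35.  35.   4.  90.  -3.  56.  52.]
row [-0.0001  0.0013  0.0893] [-0.0022 -0.001  -0.0006]
```

View pics/sc11.png

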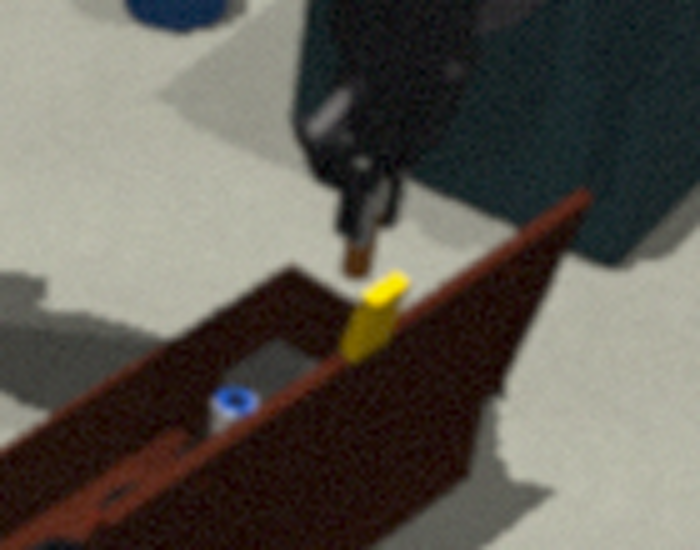

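```bash
python3 -m handwheel '[-0.0009,0.001,0.03,-0.002,0,0,1, -0.0009,0.001,0.06,-0.002,0,0,1, -0.0009,0.001,0.085,-0.002,0,0,1, -0.0009,0.001,0.098,-0.002,0,0,1, -0.0009,0.001,0.098,-0.002,0,0,1, -0.0009,0.001,0.098,-0.002,0,0,1]'
python3 - <<'E'
from h import *
s=st();goal([.5804,.3135,.04],81.8)
E
```

```text
time_s: 22.85
tool_pos: [0.5811, 0.3125, 0.0722]
eef_rot: [[-0.99, 0.144, -0.0], [0.144, 0.99, 0.0], [0.0, 0.0, -1.0]]
wrist_force: [0.3, 0.2, -0.2]
finger_gap: 0.198
t 22.85 p [0.5811 0.3125 0.0722] jaw 81.7 F [ 0.3  0.2 -0.2] gap 0.198 q [-34.  41.   3.  95.  -3.  45.  52.]
row [0.0008 0.0009 0.0322] [ 0.0001 -0.0002 -0.0017]
```

```bash
python3 -m handwheel '[0.0008,0.001,0.003,0,0,-0.0017,1, 0.0008,0.001,0.007,0,0,-0.0017,1, 0.0008,0.001,0.012,0,0,-0.0017,1, 0.0008,0.001,0.017,0,0,-0.0017,1]'
python3 -c "
from h import *
st()"
```

```text
time_s: 23.25
tool_pos: [0.5805, 0.3137, 0.0551]
eef_rot: [[-0.99, 0.142, 0.0], [0.142, 0.99, 0.0], [-0.0, 0.0, -1.0]]
wrist_force: [-0.7, 0.5, -0.4]
finger_gap: 0.201
t 23.25 p [0.5805 0.3137 0.0551] jaw 81.81 F [-0.7  0.5 -0.4] gap 0.201 q [-34.  42.   3.  95.  -3.  43.  52.]
```

```bash
python3 -m handwheel '[0,0,0.005,0,0,0,1, 0,0,0.010,0,0,0,1, 0,0,0.0145,0,0,0,1, 0,0,0.0150,0,0,0,1, 0,0,0.0150,0,0,0,1]'
python3 -c "
from h import *
st()"
```

```text
time_s: 23.75
tool_pos: [0.5805, 0.3137, 0.0399]
eef_rot: [[-0.99, 0.142, 0.0], [0.142, 0.99, 0.0], [-0.0, 0.0, -1.0]]
wrist_force: [-0.7, -0.3, -0.3]
finger_gap: 0.199
t 23.75 p [0.5805 0.3137 0.0399] jaw 81.81 F [-0.7 -0.3 -0.3] gap 0.199 q [-34.  43.   3.  96.  -3.  41.  52.]
```

```bash
python3 -m handwheel '[0,0,0,0,0,0,0.7, 0,0,0,0,0,0,0.55, 0,0,0,0,0,0,0.55, 0,0,0,0,0,0,0.55, 0,0,-0.03,0,0,0,0.55, 0,0,-0.07,0,0,0,0.5, 0,0,-0.12,0,0,0,0.4, 0,0,-0.14,0,0,0,0.4]'
python3 - <<'E'
from h import *
s=st();goal([.5047,-.4186,.17],90)
E
```

```text
time_s: 24.55
tool_pos: [0.5822, 0.3144, 0.1849]
eef_rot: [[-0.99, 0.143, 0.005], [0.143, 0.99, 0.003], [-0.005, 0.004, -1.0]]
wrist_force: [1.4, -0.1, 0.1]
finger_gap: 0.599
t 24.55 p [0.5822 0.3144 0.1849] jaw 81.79 F [ 1.4 -0.1  0.1] gap 0.599 q [-35.  34.   4.  89.  -3.  57.  52.]
row [-0.028  -0.7366  0.012 ] [ 0.0037  0.0052 -0.1433]
```

```bash
python3 -m handwheel '[-0.028,-0.7366,0.01,0.0037,0.005,-0.1433,0.4, -0.028,-0.7366,0.01,0.0037,0.005,-0.1433,0.4, -0.028,-0.7366,0.01,0.0037,0.005,-0.1433,0.4, -0.028,-0.7366,0.01,0.0037,0.005,-0.1433,0.4, -0.028,-0.7366,0.01,0.0037,0.005,-0.1433,0.4, -0.028,-0.7366,0.01,0.0037,0.005,-0.1433,0.4, -0.028,-0.7366,0.01,0.0037,0.005,-0.1433,0.4, -0.028,-0.7366,0.01,0.0037,0.005,-0.1433,0.4, -0.028,-0.7366,0.01,0.0037,0.005,-0.1433,0.4, -0.028,-0.7366,0.01,0.0037,0.005,-0.1433,0.4, -0.028,-0.7366,0.01,0.0037,0.005,-0.1433,0.4, -0.028,-0.7366,0.01,0.0037,0.005,-0.1433,0.4]'
python3 - <<'E'
from h import *
s=st();goal([.5047,-.4186,.17],90)
E
```

```text
time_s: 25.75
tool_pos: [0.5183, -0.2851, 0.1737]
eef_rot: [[-1.0, -0.0, 0.001], [-0.0, 1.0, -0.0], [-0.001, -0.0, -1.0]]
wrist_force: [0.5, -0.1, 0.4]
finger_gap: 0.596
t 25.75 p [ 0.5183 -0.2851  0.1737] jaw 90.01 F [ 0.5 -0.1  0.4] gap 0.596 q [ 22.  29.   3. 100.  -2.  51. 116.]
row [ 0.0136 -0.1335  0.0037] [-0.0001  0.0008  0.0001]
```

```bash
python3 -m handwheel '[0.0136,-0.1335,0.004,0,0,0,0.4, 0.0136,-0.1335,0.004,0,0,0,0.4, 0.0136,-0.1335,0.004,0,0,0,0.4, 0.0136,-0.1335,0.004,0,0,0,0.4, 0.0136,-0.1335,0.004,0,0,0,0.4]'
python3 - <<'E'
from h import *
np.set_printoptions(precision=4,suppress=True)
s=st();im,d=snap('top','top12');P=cloud('top',d)
m=(np.hypot(P[...,0]-.58,P[...,1]-.313)<.015)&(P[...,2]>.05);print('vialA',m.sum(),P[m].mean(0))
for c in([.5472,.2495],[.5178,.0476]):
    m=(np.hypot(P[...,0]-c[0],P[...,1]-c[1])<.02)&(P[...,2]>.055); print(m.sum(),P[m].mean(0))
cv2.imwrite('pics/case12.png',cv2.resize(im[130:260,95:290],None,fx=4,fy=4,interpolation=cv2.INTER_CUBIC)[:,:,::-1])
goal([.5049,-.4186,.033],90)
E
```

```text
time_s: 26.25
tool_pos: [0.5041, -0.4192, 0.1693]
eef_rot: [[-1.0, 0.002, 0.0], [0.002, 1.0, 0.0], [-0.0, 0.0, -1.0]]
wrist_force: [0.7, 0.8, 0.1]
finger_gap: 0.599
t 26.25 p [ 0.5041 -0.4192  0.1693] jaw 89.89 F [0.7 0.8 0.1] gap 0.599 q [ 34.  34.   4.  90.  -3.  55. 128.]
vialA 77 [0.5791 0.311  0.0669]
95 [0.5474 0.2471 0.0674]
89 [0.5189 0.0469 0.0683]
row [ 0.     -0.001   0.1365] [0.001  0.0006 0.0003]
```

View pics/case12.png

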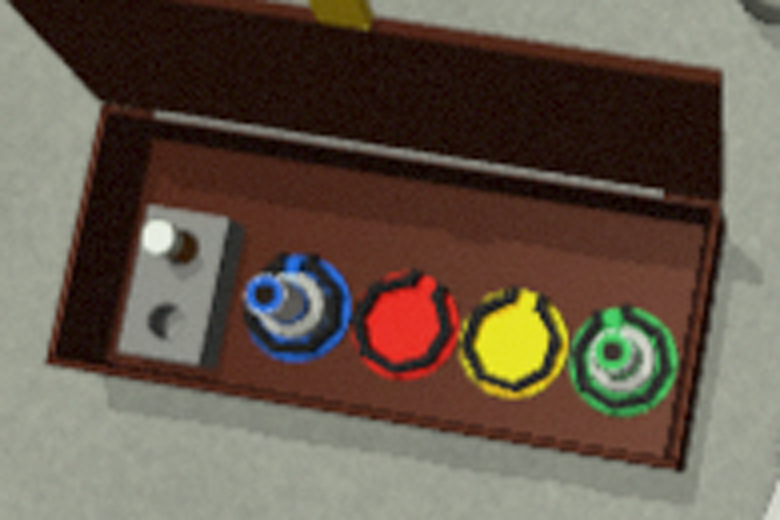

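Vial A stands in the hinge-side hole (cap at crop (158,238), height ~0.07). Now vial B.

```bash
python3 -m handwheel '[0,-0.0008,0.04,0.001,0,0,0.4, 0,-0.0008,0.08,0.001,0,0,0.4, 0,-0.0008,0.115,0.001,0,0,0.4, 0,-0.0008,0.136,0.001,0,0,0.4, 0,-0.0008,0.136,0.001,0,0,0.4, 0,-0.0008,0.136,0.001,0,0,0.6, 0,-0.0008,0.136,0.001,0,0,0.8, 0,-0.0008,0.136,0.001,0,0,1, 0,-0.0008,0.136,0.001,0,0,1, 0,-0.0008,0.136,0.001,0,0,1, 0,-0.0008,0.136,0.001,0,0,1]' 30
python3 -m handwheel '[0,0,-0.02,0,0,0,1, 0,0,-0.05,0,0,0,1, 0,0,-0.09,0,0,0,1, 0,0,-0.13,0,0,0,1, 0,0,-0.15,0,0,0,1, 0,0,-0.15,0,0,0,1]'
python3 - <<'E'
from h import *
s=st();goal([.535,.32,.17],81.8)
E
```

```text
time_s: 27.4
tool_pos: [0.5062, -0.4187, 0.0354]
eef_rot: [[-1.0, -0.001, 0.003], [-0.001, 1.0, -0.001], [-0.003, -0.001, -1.0]]
wrist_force: [1.0, 1.0, 7.2]
finger_gap: 0.2
time_s: 28.0
tool_pos: [0.507, -0.4198, 0.19]
eef_rot: [[-1.0, -0.0, 0.009], [-0.0, 1.0, -0.006], [-0.009, -0.006, -1.0]]
wrist_force: [-0.4, 0.1, 0.2]
finger_gap: 0.198
t 28.0 p [ 0.507  -0.4198  0.19  ] jaw 90.01 F [-0.4  0.1  0.2] gap 0.198 q [ 33.  33.   4.  89.  -2.  57. 128.]
row [-0.0279  0.7399  0.0161] [-0.0049  0.0096  0.1433]
```

```bash
python3 -m handwheel '[-0.028,0.74,0.01,-0.005,0.009,0.1433,1, -0.028,0.74,0.01,-0.005,0.009,0.1433,1, -0.028,0.74,0.01,-0.005,0.009,0.1433,1, -0.028,0.74,0.01,-0.005,0.009,0.1433,1, -0.028,0.74,0.01,-0.005,0.009,0.1433,1, -0.028,0.74,0.01,-0.005,0.009,0.1433,1, -0.028,0.74,0.01,-0.005,0.009,0.1433,1, -0.028,0.74,0.01,-0.005,0.009,0.1433,1, -0.028,0.74,0.01,-0.005,0.009,0.1433,1, -0.028,0.74,0.01,-0.005,0.009,0.1433,1, -0.028,0.74,0.01,-0.005,0.009,0.1433,1, -0.028,0.74,0.01,-0.005,0.009,0.1433,1]'
python3 - <<'E'
from h import *
s=st();goal([.5358,.32,.17],81.8)
E
```

```text
time_s: 29.2
tool_pos: [0.5288, 0.1828, 0.1774]
eef_rot: [[-0.99, 0.143, 0.0], [0.143, 0.99, -0.0], [-0.0, -0.0, -1.0]]
wrist_force: [0.8, -0.6, -0.8]
finger_gap: 0.201
t 29.2 p [0.5288 0.1828 0.1774] jaw 81.79 F [ 0.8 -0.6 -0.8] gap 0.201 q [-26.  26.   4. 104.  -2.  49.  60.]
row [0.0127 0.1368 0.0074] [-0.0003  0.0003 -0.0001]
```

```bash
python3 -m handwheel '[0.0127,0.1368,0.007,0,0,0,1, 0.0127,0.1368,0.007,0,0,0,1, 0.0127,0.1368,0.007,0,0,0,1, 0.0127,0.1368,0.02,0,0,0,1, 0.0127,0.1368,0.05,0,0,0,1, 0.0127,0.1368,0.08,0,0,0,1, 0.0127,0.1368,0.1,0,0,0,1, 0.0127,0.1368,0.105,0,0,0,1, 0.0127,0.1368,0.105,0,0,0,1, 0.0127,0.1368,0.105,0,0,0,1]'
python3 - <<'E'
from h import *
s=st();goal([.5358,.32,.0403],81.8)
E
```

```text
time_s: 30.2
tool_pos: [0.5364, 0.32, 0.0733]
eef_rot: [[-0.99, 0.143, 0.001], [0.143, 0.99, 0.0], [-0.001, 0.0, -1.0]]
wrist_force: [-0.3, 0.4, -0.0]
finger_gap: 0.203
t 30.2 p [0.5364 0.32   0.0733] jaw 81.77 F [-0.3  0.4 -0. ] gap 0.203 q [-37.  38.   3. 100.  -2.  41.  49.]
row [ 0.0006 -0.0001  0.033 ] [ 0.0005  0.0013 -0.0005]
```

```bash
python3 -m handwheel '[0.0006,0,0.005,0,0.001,0,1, 0.0006,0,0.009,0,0.001,0,1, 0.0006,0,0.014,0,0.001,0,1, 0.0006,0,0.019,0,0.001,0,1, 0.0006,0,0.019,0,0.001,0,1]'
python3 -c "
from h import *
st()"
```

```text
time_s: 30.7
tool_pos: [0.5353, 0.3198, 0.0534]
eef_rot: [[-0.99, 0.143, -0.001], [0.143, 0.99, -0.0], [0.001, -0.0, -1.0]]
wrist_force: [0.2, 0.3, 0.1]
finger_gap: 0.197
t 30.7 p [0.5353 0.3198 0.0534] jaw 81.78 F [0.2 0.3 0.1] gap 0.197 q [-37.  40.   2. 101.  -2.  39.  49.]
```

```bash
python3 -m handwheel '[0,0,0.005,0,0,0,1, 0,0,0.010,0,0,0,1, 0,0,0.013,0,0,0,1, 0,0,0.013,0,0,0,1]'
python3 -m handwheel '[0,0,0,0,0,0,0.7, 0,0,0,0,0,0,0.55, 0,0,0,0,0,0,0.55, 0,0,0,0,0,0,0.55, 0,0,-0.03,0,0,0,0.55, 0,0,-0.07,0,0,0,0.5, 0,0,-0.12,0,0,0,0.4, 0,0,-0.16,0,0,0,0.4, 0,0,-0.20,0,0,0,0.4, 0,0,-0.2,0,0,0,0.4]'
python3 - <<'E'
from h import *
s=st()
E
```

```text
time_s: 31.1
tool_pos: [0.5354, 0.3198, 0.0404]
eef_rot: [[-0.99, 0.143, -0.001], [0.143, 0.99, -0.0], [0.001, -0.0, -1.0]]
wrist_force: [-0.1, -0.5, 1.8]
finger_gap: 0.2
time_s: 32.1
tool_pos: [0.5379, 0.3211, 0.2465]
eef_rot: [[-0.99, 0.143, 0.007], [0.143, 0.99, 0.005], [-0.007, 0.006, -1.0]]
wrist_force: [-0.1, 0.0, -0.8]
finger_gap: 0.602
t 32.1 p [0.5379 0.3211 0.2465] jaw 81.75 F [-0.1  0.  -0.8] gap 0.602 q [-37.  28.   4.  90.  -2.  62.  49.]
```

```bash
python3 -m handwheel '[0.03,-0.5,-0.05,0,0,0,0.4, 0.03,-0.5,-0.05,0,0,0,0.4, 0.03,-0.5,-0.05,0,0,0,0.4, 0.03,-0.5,-0.05,0,0,0,0.4, 0.03,-0.5,-0.05,0,0,0,0.4, 0.03,-0.5,-0.05,0,0,0,0.4, 0.03,-0.5,-0.05,0,0,0,0.4, 0.03,-0.5,-0.05,0,0,0,0.4, 0.03,-0.5,-0.05,0,0,0,0.4, 0.03,-0.5,-0.05,0,0,0,0.4, 0.03,-0.5,-0.05,0,0,0,0.4]'
python3 - <<'E'
from h import *
np.set_printoptions(precision=4,suppress=True)
s=st();im,d=snap('top','top13');P=cloud('top',d);snap('scene','scene13')
for n,c in(('A',[.5796,.3136]),('B',[.535,.32]),('blue',[.5472,.2495]),('green',[.5178,.0476])):
    m=(np.hypot(P[...,0]-c[0],P[...,1]-c[1])<.015)&(P[...,2]>.06);print(n,m.sum(),P[m].mean(0),np.percentile(P[m][:,2],90))
m=(P[...,2]>.22)&(P[...,0]>.6)&(P[...,1]>0)&(P[...,1]<.4); print('lid edge',P[m].mean(0),P[m].min(0),P[m].max(0))
cv2.imwrite('pics/case13.png',cv2.resize(im[110:260,95:290],None,fx=4,fy=4,interpolation=cv2.INTER_CUBIC)[:,:,::-1])
E
```

```text
time_s: 33.2
tool_pos: [0.434, -0.1763, 0.2939]
eef_rot: [[-0.988, 0.153, 0.008], [0.153, 0.988, 0.002], [-0.008, 0.003, -1.0]]
wrist_force: [0.2, 0.9, 0.3]
finger_gap: 0.603
t 33.2 p [ 0.434  -0.1763  0.2939] jaw 81.21 F [0.2 0.9 0.3] gap 0.603 q [  5.  12.  15. 107.  -4.  61. 102.]
A 65 [0.5793 0.3118 0.0695] 0.07226867894725542
B 62 [0.5338 0.3181 0.0694] 0.07209198494761167
blue 88 [0.5474 0.2476 0.0683] 0.07092603974762451
green 89 [0.5189 0.0469 0.0686] 0.07089061953487771
lid edge [0.6633 0.1701 0.2316] [0.6343 0.0012 0.22  ] [0.6919 0.3467 0.271 ]
```

View pics/case13.png

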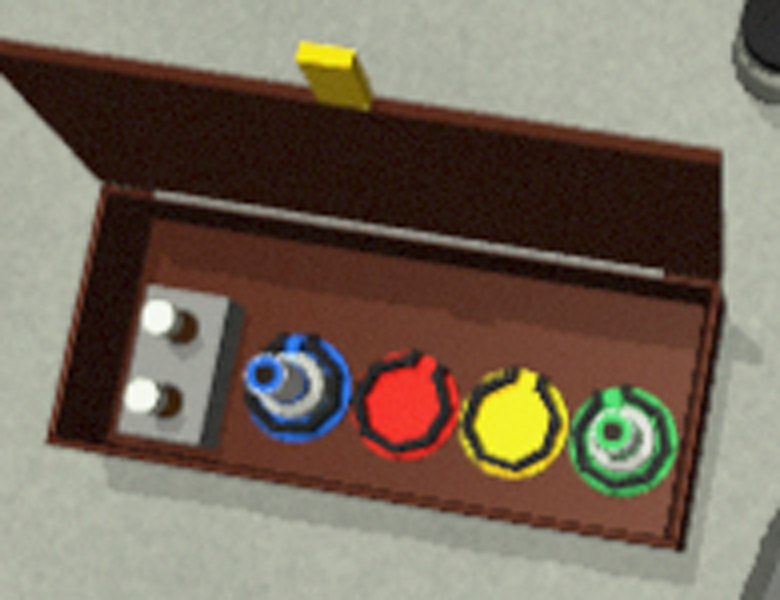

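View pics/scene13.png

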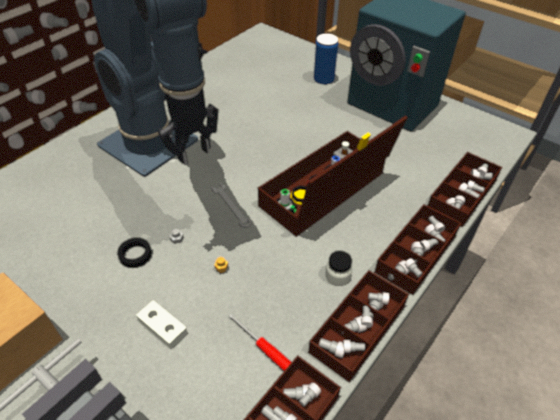

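Everything is in: vial caps ~0.070, coupling tops ~0.068, lid open. I measure the standing tab before gripping it.

```bash
python3 - <<'E'
from h import *
np.set_printoptions(precision=4,suppress=True)
for f in('top13','scene13'):
    z=np.load(f+'.npz');im=z['im'];P=cloud(f[:-2],z['d']);hsv=cv2.cvtColor(im,cv2.COLOR_RGB2HSV)
    m=(hsv[...,0]>20)&(hsv[...,0]<36)&(hsv[...,1]>170)&(hsv[...,2]>60)&(P[...,2]>.2)
    Q=P[m];print(f,len(Q),Q.mean(0),Q.min(0),Q.max(0)); t=Q[Q[:,2]>Q[:,2].max()-.01];print(' top',len(t),t.mean(0))
goal([.668,.163,.33],81.8)
E
```

```text
top13 208 [0.6637 0.1615 0.2562] [ 0.4377 -0.0505  0.2225] [0.6748 0.1773 0.9524]
 top 1 [ 0.4377 -0.0505  0.9524]
scene13 117 [0.6737 0.143  0.2621] [ 0.6557 -0.697   0.22  ] [1.082  0.1804 1.0059]
 top 2 [ 1.082  -0.697   1.0059]
row [-0.1811  0.3645 -0.0335] [ 0.0061  0.0066 -0.0042]
```

```bash
python3 - <<'E'
from h import *
np.set_printoptions(precision=4,suppress=True)
for f in('top13','scene13'):
    z=np.load(f+'.npz');im=z['im'];P=cloud(f[:-2],z['d']);hsv=cv2.cvtColor(im,cv2.COLOR_RGB2HSV)
    m=(hsv[...,0]>20)&(hsv[...,0]<36)&(hsv[...,1]>170)&(hsv[...,2]>60)&(P[...,2]>.2)&(P[...,2]<.4)
    Q=P[m]
    for a,b in((.23,.245),(.245,.26),(.26,.28)):
        t=Q[(Q[:,2]>a)&(Q[:,2]<b)]; print(f,a,len(t),t.mean(0),t.min(0),t.max(0))
E
python3 -m handwheel '[-0.181,0.3645,-0.045,0.006,0.0066,0,0.3, -0.181,0.3645,-0.045,0.006,0.0066,0,0.3, -0.181,0.3645,-0.045,0.006,0.0066,0,0.3, -0.181,0.3645,-0.045,0.006,0.0066,0,0.3, -0.181,0.3645,-0.045,0.006,0.0066,0,0.3, -0.181,0.3645,-0.045,0.006,0.0066,0,0.3, -0.181,0.3645,-0.045,0.006,0.0066,0,0.3, -0.181,0.3645,-0.045,0.006,0.0066,0,0.3, -0.181,0.3645,-0.045,0.006,0.0066,0,0.3, -0.181,0.3645,-0.045,0.006,0.0066,0,0.3, -0.181,0.3645,-0.045,0.006,0.0066,0,0.3]'
python3 - <<'E'
from h import *
st();goal([.667,.1637,.237],81.8)
E
```

```text
top13 0.23 51 [0.6611 0.1633 0.2376] [0.6575 0.1511 0.23  ] [0.6644 0.1773 0.2446]
top13 0.245 55 [0.6639 0.1612 0.2525] [0.6607 0.1504 0.2452] [0.6684 0.1761 0.2597]
top13 0.26 85 [0.6686 0.1627 0.2669] [0.664  0.1502 0.26  ] [0.6748 0.1761 0.271 ]
scene13 0.23 34 [0.6645 0.157  0.2373] [0.6557 0.1478 0.23  ] [0.6699 0.1725 0.2449]
scene13 0.245 34 [0.6675 0.1559 0.2528] [0.6589 0.1486 0.2456] [0.6723 0.1683 0.2598]
scene13 0.26 34 [0.6692 0.1587 0.2663] [0.6642 0.1493 0.2609] [0.6738 0.1703 0.2702]
time_s: 34.4
tool_pos: [0.6671, 0.1632, 0.3408]
eef_rot: [[-0.989, 0.146, -0.001], [0.146, 0.989, -0.001], [0.001, -0.001, -1.0]]
wrist_force: [-0.3, -1.1, -0.4]
finger_gap: 0.7
t 34.4 p [0.6671 0.1632 0.3408] jaw 81.6 F [-0.3 -1.1 -0.4] gap 0.7 q [-22.  31.   8.  70.  -4.  80.  67.]
row [0.     0.0006 0.1038] [-0.0008 -0.0011 -0.0035]
```

```bash
python3 -m handwheel '[-0.001,0.0003,0.04,0,0,-0.0035,0.3, -0.001,0.0003,0.08,0,0,-0.0035,0.3, -0.001,0.0003,0.103,0,0,-0.0035,0.3, -0.001,0.0003,0.103,0,0,-0.0035,0.3, -0.001,0.0003,0.103,0,0,-0.0035,0.5, -0.001,0.0003,0.103,0,0,-0.0035,0.7, -0.001,0.0003,0.103,0,0,-0.0035,1, -0.001,0.0003,0.103,0,0,-0.0035,1, -0.001,0.0003,0.103,0,0,-0.0035,1]' 30
python3 - <<'E'
from h import *
st()
for i in range(1,13):
    a=1.75-.5*i/6; 
    g=lambda t:np.array([-.183*np.cos(t)+.005*np.sin(t),.183*np.sin(t)+.005*np.cos(t)])
    for k in [0]:
        d=g(a)-g(1.75); print(i,round(a,3),'dx',round(-d[0],4),'dz',round(-d[1],4))
E
```

```text
time_s: 35.3
tool_pos: [0.669, 0.1636, 0.2403]
eef_rot: [[-0.99, 0.143, 0.003], [0.143, 0.99, 0.001], [-0.002, 0.001, -1.0]]
wrist_force: [-0.5, 0.1, 7.6]
finger_gap: 0.298
t 35.3 p [0.669  0.1636 0.2403] jaw 81.8 F [-0.5  0.1  7.6] gap 0.298 q [-22.  34.   7.  80.  -4.  67.  68.]
1 1.667 dx 0.015 dz -0.0025
2 1.583 dx 0.0302 dz -0.0037
3 1.5 dx 0.0455 dz -0.0037
4 1.417 dx 0.0607 dz -0.0024
5 1.333 dx 0.0757 dz 0.0001
6 1.25 dx 0.0905 dz 0.0039
7 1.167 dx 0.1049 dz 0.009
8 1.083 dx 0.1188 dz 0.0152
9 1.0 dx 0.1322 dz 0.0225
10 0.917 dx 0.1449 dz 0.0309
11 0.833 dx 0.1569 dz 0.0404
12 0.75 dx 0.168 dz 0.0508
```

```bash
python3 -m handwheel '[0.008,0,-0.002,0,0,0,1, 0.023,0,-0.003,0,0,0,1, 0.038,0,-0.004,0,0,0,1, 0.053,0,-0.003,0,0,0,1, 0.068,0,-0.001,0,0,0,1, 0.083,0,0.002,0,0,0,1, 0.0905,0,0.004,0,0,0,1]'
python3 -c "
from h import *
st();im,_=snap('scene','scene14')"
```

```text
time_s: 36.0
tool_pos: [0.5788, 0.1764, 0.2375]
eef_rot: [[-0.99, 0.142, 0.005], [0.142, 0.99, 0.001], [-0.004, 0.002, -1.0]]
wrist_force: [-0.1, -1.6, 5.1]
finger_gap: 0.298
t 36.0 p [0.5788 0.1764 0.2375] jaw 81.82 F [-0.1 -1.6  5.1] gap 0.298 q [-26.  27.   7.  93.  -4.  60.  64.]
```

View pics/scene14.png

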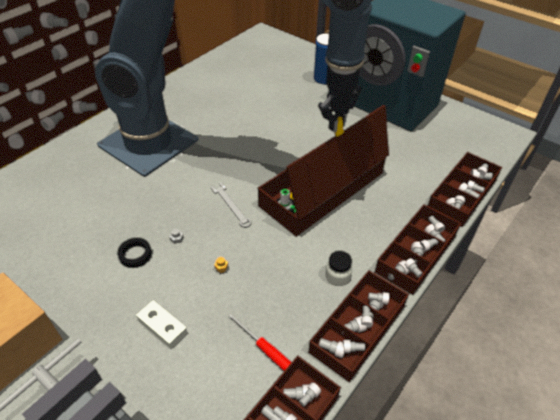

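```bash
python3 - <<'E'
import numpy as np
r=.1885;g=lambda f:np.array([-r*np.cos(f),r*np.sin(f)])
for i in range(1,14):
    f=1.288-.095*i; d=g(f)-g(1.288); print(i,round(f-.027,3),round(-d[0],4),round(-d[1],4))
E
```

```text
1 1.166 0.0169 0.0058
2 1.071 0.0332 0.0132
3 0.976 0.0488 0.0221
4 0.881 0.0634 0.0324
5 0.786 0.077 0.0441
6 0.691 0.0894 0.057
7 0.596 0.1005 0.071
8 0.501 0.1102 0.086
9 0.406 0.1185 0.1019
10 0.311 0.1252 0.1185
11 0.216 0.1304 0.1357
12 0.121 0.1338 0.1532
13 0.026 0.1356 0.171
```

```bash
python3 -m handwheel '[0.017,0,0.006,0,0,0,1, 0.033,0,0.013,0,0,0,1, 0.049,0,0.022,0,0,0,1, 0.063,0,0.032,0,0,0,1, 0.077,0,0.044,0,0,0,1, 0.089,0,0.057,0,0,0,1, 0.1005,0,0.071,0,0,0,1, 0.1102,0,0.086,0,0,0,1, 0.1185,0,0.102,0,0,0,1, 0.122,0,0.11,0,0,0,1]'
python3 -c "
from h import *
st();im,_=snap('scene','scene15')"
```

```text
time_s: 37.05
tool_pos: [0.4565, 0.1937, 0.126]
eef_rot: [[-0.99, 0.142, 0.002], [0.142, 0.99, 0.0], [-0.002, 0.0, -1.0]]
wrist_force: [-2.8, -1.2, 1.4]
finger_gap: 0.293
t 37.05 p [0.4565 0.1937 0.126 ] jaw 81.85 F [-2.8 -1.2  1.4] gap 0.293 q [-32.  26.   5. 117.  -4.  38.  57.]
```

View pics/scene15.png

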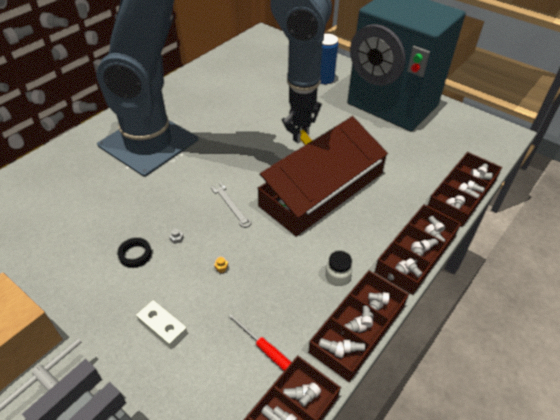

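```bash
python3 -m handwheel '[0.003,0,0.009,0,0,0,1, 0.006,0,0.018,0,0,0,1, 0.008,0,0.027,0,0,0,1, 0.01,0,0.036,0,0,0,1, 0.0115,0,0.045,0,0,0,1, 0.0125,0,0.053,0,0,0,1, 0.013,0,0.059,0,0,0,1, 0.013,0,0.063,0,0,0,1, 0.013,0,0.064,0,0,0,1, 0.013,0,0.064,0,0,0,1]'
python3 -c "
from h import *
st();im,_=snap('scene','scene16')"
```

```text
time_s: 38.1
tool_pos: [0.4435, 0.1956, 0.0612]
eef_rot: [[-0.99, 0.142, 0.001], [0.142, 0.99, -0.0], [-0.001, -0.0, -1.0]]
wrist_force: [-1.9, -0.9, -0.6]
finger_gap: 0.297
t 38.1 p [0.4435 0.1956 0.0612] jaw 81.86 F [-1.9 -0.9 -0.6] gap 0.297 q [-32.  31.   4. 122.  -5.  27.  57.]
```

View pics/scene16.png

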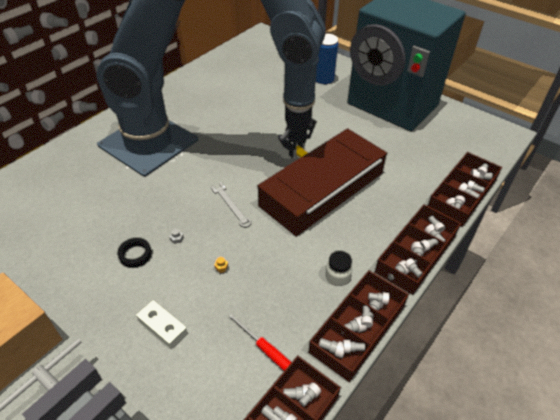

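The lid looks shut in the scene view. I press slightly to confirm contact, then release and lift off.

```bash
python3 -m handwheel '[0,0,0.002,0,0,0,1, 0,0,0.003,0,0,0,1, 0,0,0.003,0,0,0,1]'
python3 -m handwheel '[0,0,0,0,0,0,0.7, 0,0,0,0,0,0,0.4, 0,0,0,0,0,0,0.4, 0,0,0,0,0,0,0.4, 0,0,0,0,0,0,0.4, 0,0,-0.03,0,0,0,0.4, 0,0,-0.08,0,0,0,0.4, 0,0,-0.13,0,0,0,0.4, 0,-0.05,-0.18,0,0,0,0.4, 0,-0.1,-0.18,0,0,0,0.4, 0,-0.15,-0.18,0,0,0,0.4, 0,-0.2,-0.18,0,0,0,0.4]'
```

```text
time_s: 38.45
tool_pos: [0.4435, 0.1956, 0.0599]
eef_rot: [[-0.99, 0.142, 0.002], [0.142, 0.99, 0.001], [-0.002, 0.001, -1.0]]
wrist_force: [-7.4, -3.2, 24.3]
finger_gap: 0.295
time_s: 39.65
tool_pos: [0.4169, 0.0118, 0.2403]
eef_rot: [[-0.99, 0.141, 0.004], [0.141, 0.99, 0.001], [-0.004, 0.002, -1.0]]
wrist_force: [1.0, 0.1, -0.3]
finger_gap: 0.599
```

```bash
python3 -m handwheel '[0,-0.2,0,0,0,0,0.4, 0,-0.2,0,0,0,0,0.4, 0,-0.2,0,0,0,0,0.4, 0,-0.2,0,0,0,0,0.4, 0,-0.2,0,0,0,0,0.4, 0,-0.2,0,0,0,0,0.4]'
python3 - <<'E'
from h import *
np.set_printoptions(precision=4,suppress=True)
st();im,d=snap('top','top17');P=cloud('top',d);snap('scene','scene17')
for f in('top0','top17'):
    P=cloud('top',np.load(f+'.npz')['d'])
    ex=np.array([.9897,-.1429]);ey=np.array([.1429,.9897]);q=(P[...,:2]-[.5555,.179]);a=q@ex;b=q@ey
    fr=(np.abs(b)<.17)&(a>-.07)&(a<-.05);re=(np.abs(b)<.17)&(a<.07)&(a>.05); print(f,'front z',np.median(P[fr][:,2]),'rear z',np.median(P[re][:,2]))
E
```

```text
time_s: 40.25
tool_pos: [0.3882, -0.1874, 0.2399]
eef_rot: [[-0.989, 0.145, 0.004], [0.145, 0.989, 0.001], [-0.004, 0.002, -1.0]]
wrist_force: [-0.5, 0.1, -1.2]
finger_gap: 0.603
t 40.25 p [ 0.3882 -0.1874  0.2399] jaw 81.69 F [-0.5  0.1 -1.2] gap 0.603 q [  4.  12.  19. 117.  -5.  52. 108.]
top0 front z 0.08314879700377142 rear z 0.08322725998349384
top17 front z 0.08329224753947351 rear z 0.0832883186252314
```

View pics/top17.png

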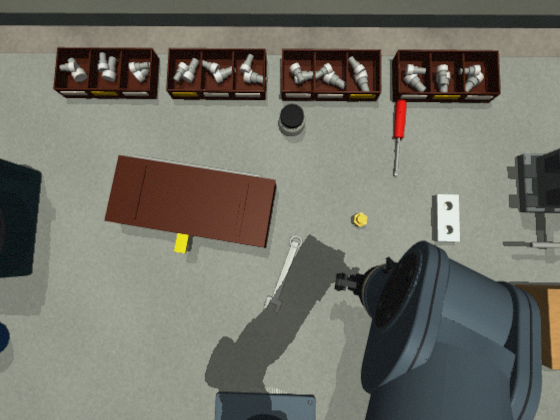

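The top view shows the case shut, with the lid at the same height front and rear as at the start. The bench things are in place (spanner, nipple (360,220), jar, driver), and nothing touches the gripper. I hand in.

```bash
python3 -c "
from workcell import robot
print(robot.sign_off())"
```

```text
the job is handed in; nothing more can be done
None
```

I opened the lid onto its stop and put the only two couplings on the bench, blue and green, into their nests. I then moved both vials into the grey block, lowered the lid by its tab and signed off at about 40 s. No verdict was reported.

**Before closing:** From above, both keys lay in their notches. The coupling tops read about 68 mm high and the vial caps about 70 mm, which matches fully home. The positions from the depth image differed by up to about 2 mm from where I aimed. That image also catches points on the sides of the parts, which may explain it.

**After closing:** The lid reads 83.3 mm high at the front and rear, against 83.1 and 83.2 mm at the start. Pressing lightly on the tab met firm contact at 24 N. The gripper was clear of everything when I handed in.

**Not confirmed:** I could not see inside the case once it was shut. In the last top view the arm hid the tape roll and the hex plug, but both stood in their places in the scene view taken as the lid closed. The scene camera read positions about 3 mm off from the top camera, so I placed parts by the top camera.

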